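# Feel for the lock notch and open the sample chamber

### The arm

A 7-joint arm with a two-finger parallel gripper is mounted at the origin on a cart in front of the work surface, level with it; the furniture and walls round the work are solid. World frame = base frame: x ahead of the robot, y to its left, z up, the work surface at z = 0. Lengths are in m, angles in rad, forces in N, time in s.
With the tool pointing down it reaches from about 0.35 to 0.9 m from the base axis. Payload 7.2 kg.
Tool frame: the origin (TCP) lies at the centre of the arm's flange, where the gripper is bolted on; the fingertips stand 182 mm ahead of it and the grasp point (between the pads) lies 163 mm ahead of it; z points along the fingers, y is the direction in which the jaws open and shut (so a half turn about z gives the same grasp; the last joint's range is limited). The gripper opens to 88 mm and grips with 3 to 60 N. Pads are 20 mm wide; open, the fingers measure 115 mm over their backs; the gripper's body (75 mm by 178 mm) begins 61 mm behind the grasp point.
Start: joints at [1.228, 0.411, -0.013, 1.596, 0.006, 1.134, -0.082], TCP at [0.17, -0.602, 0.405] pointing down, gripper open.
Joint ranges: [-2.95, 2.95], [-0.29, 1.99], [-1.47, 1.44], [0.14, 2.54], [-1.03, 4.17], [0.13, 1.85], [-2.86, 2.86]. Speed limits (rad/s): [2.39, 2.39, 3.01, 3.01, 3.14, 3.14, 3.14].

### API

Orientations are given as a 3x3 rotation matrix whose columns are the frame's x, y, z axes.
In Python, from plant import read_state, get_image, close_job gives the robot as it stands.
- The arm moves only by the shell command python3 -m pendant 'ROWS' [FORCE]. ROWS is JSON, a list that holds one entry, the list of rows, each a list of 5 numbers: the shift along the tool's x, y, z in mm, then the turn about the tool's z in rad, then the closure, from -1 (fully open) to 1 (shut). In form: [[[dx, dy, dz, turn, jaw], ...]]. A call has 1 to 12 rows; each row shifts and turns the commanded pose from where the row before left it, along the tool's axes as they then stand; what a row does not reach is not made up. A row lasts 1/12 s, in which the tool goes at most 41.7 mm and 7.16 degrees, less where a joint would pass 70% of its speed; a pose out of reach is approached as far as the arm can. A call is refused whole if a number of a shift passes 41.7 or a number of a turn 0.125, either way. A call with a gripper value outside its range is refused whole. The fingers move at their own pace and stop on an object; FORCE is the grip in N (left out, the last holds). Time passes only in rows, so rows that do not move let the fingers close. It gives the time, the measured TCP pose, the force and the opening at its end, in the units of the state.
- read_state(): the state, without advancing time (a new reading comes with each control period).
- get_image(name): name is "side" or "top" or "wrist"; returns a dict with "image" (384x512x3 uint8, red, green, blue), "mtx" (3x3 intrinsics, pixels), "D" ([k1, k2, p1, p2, k3] as OpenCV has them; the pictures are not rectified), "origin" and "rotation" of the camera in the world; the wrist camera has in their place "hand_eye" (4x4, takes a point from camera to tool coordinates, whose origin is the TCP and whose axes are the flange's). Camera axes: x right, y down, z forward; pixel columns grow to the right and rows downward; lengths in m; the calibration is good to about 2 mm. A picture is of the moment at which its call begins: read the wrist's pose just before it. There is no depth.
- close_job(): hands the job in, once; it reports no verdict.
The state is a dict: "t": time; "qpos": joint angles; "qd": joint speeds; "joint_torque": joint torques, N m; "position": TCP position; "eef_rot": TCP orientation; "ft_force": force on the tool from outside, world axes, zero at the start; "torque": the same for the moment, N m; "opening": finger opening in m.
Only numpy, scipy, OpenCV 4.12 (cv2) and the standard library are available. Lean on these libraries where they do the work, as an engineer would, in place of code of your own. Each camera call takes 0.05 s, during which the arm holds its last target.

### The job

The cover of the grey sample chamber is held by a hidden spring bolt: push the black lock lever slowly clockwise, from the side, until you feel its resistance drop away as the bolt falls into its notch, and leave it there (pushed on past the notch, it locks again). Then lift the cover off its two pins by its bar handle, set it down flat and right way up in the middle of the cork mat without dropping it, and let go. Leave the other things on the bench where they lie.

Things in the scene. Friction and masses are not known exactly. Their poses are not given: they have to be found in the camera images.
- housing: Grey chamber fixed on the bench, 130 (x) x 240 (y) mm; origin centre of underside. At yaw 0 (starts +-0.3) x points away from the robot, y left. Its y>0 half is the lock block, top z 62 mm, with the lever; the other half is a deck, z 36, where the cover stands. Two 8 mm pins at x +-45, y -30 rise to z 75, through 11 mm holes in the cover, 13 mm proud of its plate.
- lever_axis (a point): Point on the lock lever's upright axis at the block's top face (housing frame 0, 65, 62 mm). Off the notch the lever resists evenly, about 0.2 N m (3 to 6 N of push at 50 mm from the axis), and stays where left. In the notch the resistance vanishes and the lever jumps ahead some 0.3 rad to its middle and rests; if pushed up a flank (3 to 4 times the usual push gets it out) it springs back once freed.
- lock_lever (a joint): Lever angle, rad: 0 = pointing to the housing's -x (towards the robot), growing clockwise seen from above; 1.57 = to housing +y, away from the cover; end stop 3.0. Starts at 0.05 to 0.35. The notch's middle is anywhere from 1.1 to 2.4, unseen, new each start. The cover is free only while the lever rests within about 0.1 rad of that middle.
- lever_push (a point): Middle of the lever's bar, 50 mm from the axis, 82 mm above the bench; its -x points outward along the bar. Black lever: hub 36 mm across (top z 96 mm) with one bar 16 mm wide, rounded end 21 mm across centred 58 mm from the axis (reach 69 mm). The bar's upright sides span z 70 to 94 mm, that is 8 to 32 mm over the block.
- cover: Loose white-painted metal cover, 0.25 to 0.45 kg, 120 (x) x 110 (y) mm: 4 mm plate on a skirt, 26 mm high in all, open below. Origin centre of the skirt's lower edge, z up. Starts on the deck at housing frame (0, -56, 36) mm, axes alike. Locked, it lifts only about 2 mm. Lift straight up 45 mm or more to clear the pins.
- cover_handle (a point): Centre of the grip bar of the cover's bridge handle, at cover frame (0, -4, 53) mm: steel bar 12 mm wide (cover x), 70 long (cover y), 12 thick, its underside 21 mm above the plate, on two legs near its ends (same width). Pinch it across the cover's x.
- mat: Flat brown cork mat, fixed, 190 (x) x 180 (y) x 4 mm, right of the chamber; origin at the centre of its underside, top at 4 mm.
- cotton_wad_b: Bystander, leave alone: second wad of cotton, about 35 mm across, left of the mat; origin under its centre.
- rubber_bulb: Bystander, leave alone: rubber bulb, 50x59x38 mm; origin under its centre.
- petri_dish: Bystander, leave alone: round glass dish, 100 mm across, 17 mm high; origin under its centre.
- cotton_wad: Bystander, leave alone: wad of cotton, about 40 mm across; origin under its centre.

How it is judged:
By the outcome, as a careful person would: the job done as asked, in the order asked, and still so for the second after the job is handed in, with the robot touching nothing.
It also fails if it takes over 72 s, if anything falls off the work surface, if the arm or the gripper's body presses on something with over 40 N, if the wrist force passes 120 N, or if a joint passes its speed limit or range.

## Working session

There is one attempt and no reset: what is moved stays moved. The work goes in short steps, Python scripts to look and compute and a shell command to move; the robot and the scene stay as the last step left them, time stands still between calls to the robot, and variables do not carry over. Pictures are saved under pics/ and viewed, and the job is handed in when it is done.

```bash
ls; mkdir -p pics
python3 - <<'E'
from plant import read_state,get_image
import cv2,numpy as np
s=read_state()
for k,v in s.items(): print(k,np.round(v,4).tolist())
for n in ["side","top","wrist"]:
    d=get_image(n); cv2.imwrite(f"pics/{n}0.png",d["image"][:,:,::-1])
    print(n,{k:np.round(v,4).tolist() for k,v in d.items() if k!="image"})
E
```

```text
pics
t 0.0
qpos [1.2278, 0.4119, -0.0128, 1.597, 0.0056, 1.1343, -0.0822]
qd [0.0028, -0.001, 0.0005, 0.002, 0.0009, 0.0008, -0.0004]
joint_torque [-0.0004, -58.795, 0.6409, -29.1069, -0.0539, 0.0184, 0.0002]
position [0.1695, -0.6014, 0.4038]
eef_rot [[0.9625, 0.2714, -0.0005], [0.2714, -0.9625, 0.0015], [-0.0001, -0.0015, -1.0]]
ft_force [0.5164, 0.6146, -0.9002]
torque [-0.0329, -0.0488, 0.0228]
opening 0.088
side {'mtx': [[419.3271, 0.0, 253.9955], [0.0, 419.3271, 190.8836], [0.0, 0.0, 1.0]], 'D': [0.0252, 0.0, 0.0, 0.0, 0.0], 'origin': [0.2577, 0.9237, 0.7792], 'rotation': [[-0.9802, -0.1072, 0.1665], [-0.1978, 0.577, -0.7924], [-0.0111, -0.8097, -0.5868]]}
top {'mtx': [[388.5285, 0.0, 254.6037], [0.0, 388.5285, 192.652], [0.0, 0.0, 1.0]], 'D': [0.0327, 0.0, 0.0, 0.0, 0.0], 'origin': [0.2289, -0.027, 1.219], 'rotation': [[0.0201, -0.9832, 0.1815], [-0.9998, -0.0207, -0.0014], [0.0051, -0.1815, -0.9834]]}
wrist {'mtx': [[281.752, 0.0, 254.9893], [0.0, 281.752, 184.7584], [0.0, 0.0, 1.0]], 'D': [-0.005, 0.0, 0.0, 0.0, 0.0], 'hand_eye': [[0.0, -0.9693, -0.246, 0.0663], [1.0, 0.0002, -0.0006, -0.0022], [0.0007, -0.246, 0.9693, 0.018], [0.0, 0.0, 0.0, 1.0]]}
```

View pics/top0.png

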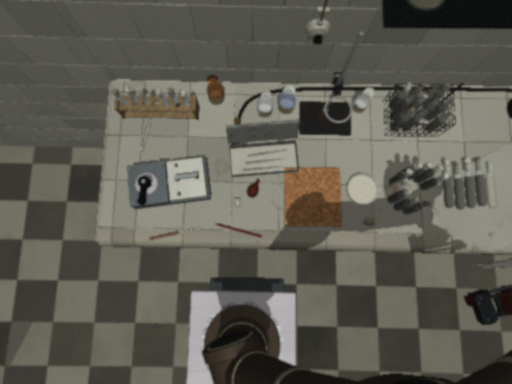

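View pics/side0.png

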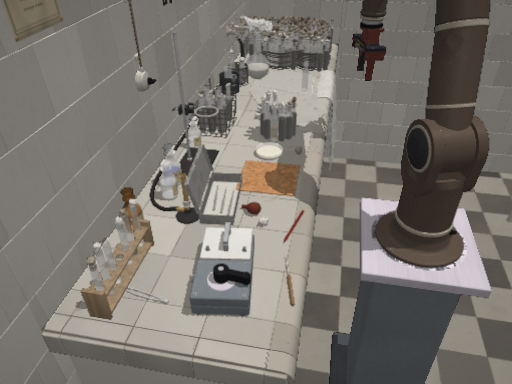

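View pics/wrist0.png

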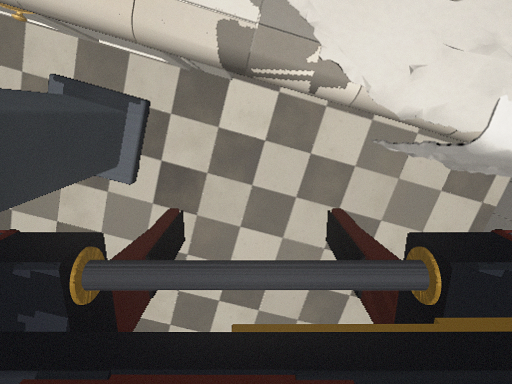

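The top view shows the chamber at px (128–210, 157–207), with the lever hub near (145,182), the cover near (187,178) and the mat near (313,197). I'll zoom in next.

```bash
cat > h.py <<'E'
from plant import read_state,get_image
import cv2,numpy as np
def pose(d,s=None):
    if "origin" in d: return np.array(d["rotation"]),np.array(d["origin"])
    H=np.array(d["hand_eye"]);R=np.array(s["eef_rot"]);p=np.array(s["position"])
    return R@H[:3,:3],R@H[:3,3]+p
def back(d,px,z,s=None):
    R,o=pose(d,s)
    u=cv2.undistortPoints(np.array(px,float).reshape(-1,1,2),np.array(d["mtx"]),np.array(d["D"])).reshape(-1,2)
    r=np.c_[u,np.ones(len(u))]@R.T
    z=np.broadcast_to(z,len(u))
    return o+r*((z-o[2])/r[:,2])[:,None]
def proj(d,P,s=None):
    R,o=pose(d,s); rv=cv2.Rodrigues(R.T)[0]
    return cv2.projectPoints(np.array(P,float).reshape(-1,3),rv,-R.T@o,np.array(d["mtx"]),np.array(d["D"]))[0].reshape(-1,2)
def crop(im,x0,y0,x1,y1,k,fn):
    c=cv2.resize(im[y0:y1,x0:x1],None,fx=k,fy=k,interpolation=cv2.INTER_CUBIC)
    cv2.imwrite(fn,np.clip(c.astype(float)*1.3,0,255).astype(np.uint8)[:,:,::-1])
E
python3 - <<'E'
from h import *
d=get_image("top"); np.save("top0.npy",d,allow_pickle=True)
crop(d["image"],115,145,235,220,6,"pics/topA.png")
crop(d["image"],225,150,385,240,5,"pics/topB.png")
print(back(d,[[145,184],[187,178],[313,197]],[.09,.06,.004]).round(3))
d=get_image("side"); np.save("side0.npy",d,allow_pickle=True)
crop(d["image"],180,215,270,315,6,"pics/sideA.png")
E
```

```text
[[ 0.457  0.296  0.09 ]
 [ 0.484  0.178  0.06 ]
 [ 0.443 -0.214  0.004]]
```

View pics/topA.png

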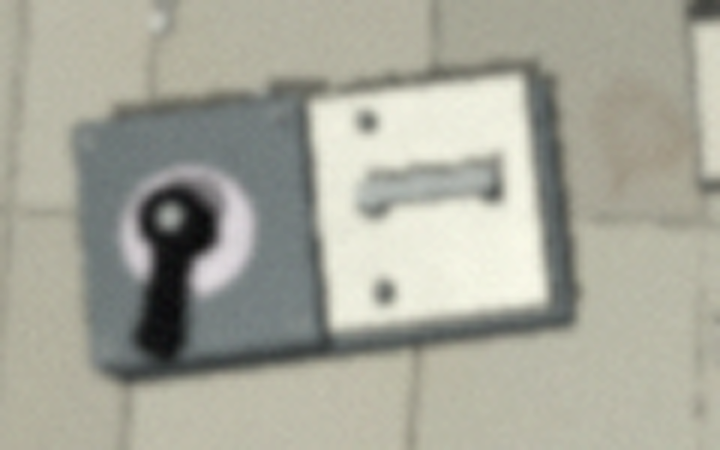

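View pics/topB.png

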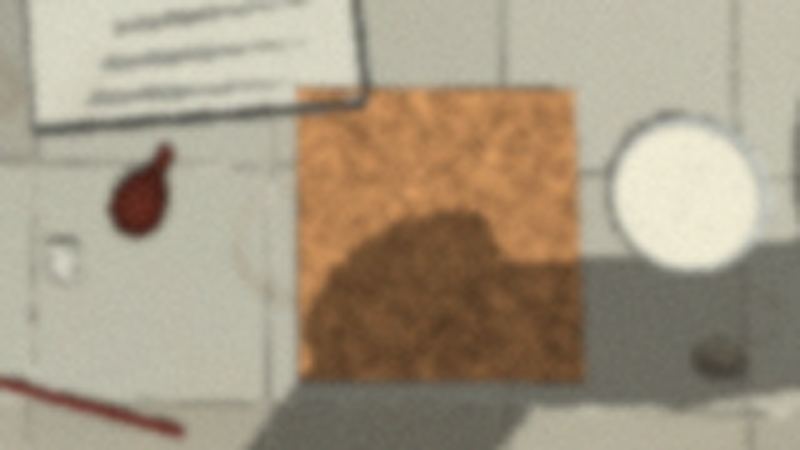

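View pics/sideA.png

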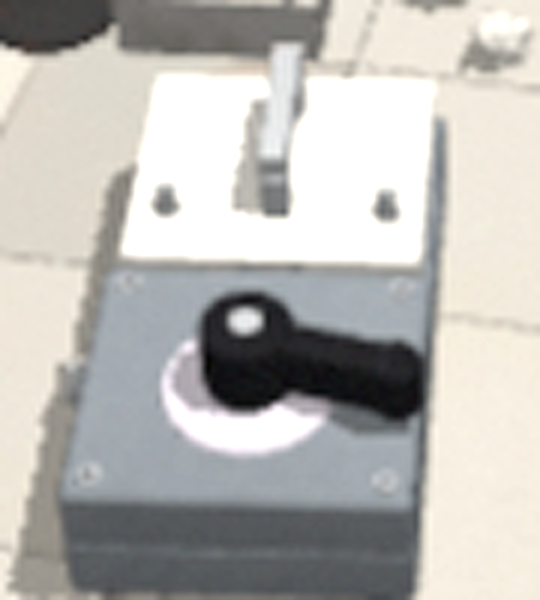

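```bash
cat > fit.py <<'E'
from h import *
from scipy.optimize import least_squares
dt=np.load("top0.npy",allow_pickle=True).item(); ds=np.load("side0.npy",allow_pickle=True).item()
def I(p,x0,y0,k): return np.array([x0,y0])+(np.array(p,float)+.5)/k-.5
T=[([305,97],(60,-1,62)),([525,70],(60,-111,62)),([550,303],(-60,-111,62)),([330,332],(-60,-1,62)),([367,117],(45,-30,75)),([385,288],(-45,-30,75)),([78,122],(65,120,62)),([98,365],(-65,120,62)),([172,214],(0,65,96))]
S=[([155,73],(60,-111,62)),([438,83],(-60,-111,62)),([122,262],(60,-1,62)),([423,268],(-60,-1,62)),([62,500],(65,120,62)),([415,508],(-65,120,62)),([167,190],(45,-30,75)),([387,197],(-45,-30,75)),([247,318],(0,65,96))]
tp=np.array([I(p,115,145,6) for p,_ in T]); sp=np.array([I(p,180,215,6) for p,_ in S])
tq=np.array([q for _,q in T])/1e3; sq=np.array([q for _,q in S])/1e3
def W(v,q):
    c,s=np.cos(v[2]),np.sin(v[2]); return q@np.array([[c,-s,0],[s,c,0],[0,0,1]]).T+[v[0],v[1],0]
def f(v,w=(1,1)): return np.r_[w[0]*(proj(dt,W(v,tq))-tp).ravel(),w[1]*(proj(ds,W(v,sq))-sp).ravel()]
if __name__=="__main__":
    for w in [(1,1),(1,0),(0,1)]:
        r=least_squares(f,[.46,.23,.1],args=(w,),loss="soft_l1"); print(r.x.round(4)); 
        if w==(1,1): v=r.x;print(f(v).reshape(-1,2).round(1).tolist())
    print("axis",W(v,np.array([[0,65,62]])/1e3),"handle",W(v,np.array([[0,-60,89]])/1e3))
    # lever tip
    t=back(dt,[I([158,345],115,145,6)],.094); s_=back(ds,[I([400,370],180,215,6)],.094)
    a=W(v,np.array([[0,65,62]])/1e3)[0]
    for p in (t[0],s_[0]):
        e=p-a; print("tip",p.round(3),np.hypot(*e[:2]).round(3)); print("lever",np.pi-0+0 if 0 else (np.pi-((np.arctan2(e[1],e[0])-v[2])%(2*np.pi))))
    m=np.array([I(p,225,150,5) for p in ([296,88],[577,88],[583,380],[300,381])])
    q=back(dt,m,.004); print(q.round(3),q.mean(0).round(4))
E
python3 fit.py
```

```text
[0.4756 0.2364 0.153 ]
[[0.6, 0.4], [-0.2, 0.4], [-0.1, -0.4], [0.2, -0.5], [-0.6, -0.5], [-0.7, -0.1], [-1.4, -0.4], [-1.5, 0.9], [-0.3, 0.2], [0.9, 0.4], [-0.4, -0.3], [-0.0, -0.9], [-0.1, -0.7], [-0.8, -0.5], [0.5, -0.2], [-0.0, -1.2], [0.2, -1.5], [0.3, 0.7]]
[0.4756 0.2352 0.1505]
[0.4753 0.2379 0.1552]
axis [[0.46568813 0.30067687 0.062     ]] handle [[0.48473758 0.17713693 0.089     ]]
tip [0.402 0.303 0.094] 0.064
lever 0.1827290430894446
tip [0.406 0.311 0.094] 0.06
lever 0.3302475692075473
[[ 0.538 -0.121  0.004]
 [ 0.542 -0.302  0.004]
 [ 0.354 -0.302  0.004]
 [ 0.35  -0.125  0.004]] [ 0.4461 -0.2123  0.004 ]
```

```bash
cat > plan.py <<'E'
from h import *
def plan(wps,pos=None,th=None,n=None,vmax=38,wmax=.115):
    """wps: (x,y,z,tool-x angle or None) -> rows dx,dy,dz(mm),turn in current tool axes"""
    s=read_state()
    if pos is None:
        pos=np.array(s["position"]); R=np.array(s["eef_rot"]); th=np.arctan2(R[1,0],R[0,0])
    pos=np.array(pos,float)
    for w in wps:
        tgt=np.array(w[:3]); tt=th if w[3] is None else w[3]
        dth=tt-th
        k=n or max(1,int(np.ceil(max(np.linalg.norm(tgt-pos)*1e3/vmax,abs(dth)/wmax))))
        out=[];p0=pos.copy();t0=th
        for i in range(1,k+1):
            want=p0+(tgt-p0)*i/k; wt=t0+dth*i/k
            d=(want-pos)*1e3; c,s_=np.cos(th),np.sin(th)
            X=np.array([c,s_,0]);Y=np.array([s_,-c,0])
            r=np.round([d@X,d@Y,-d[2]],1); tr=round(-(wt-th),3)
            pos=pos+(r[0]*X+r[1]*Y-r[2]*np.array([0,0,1]))/1e3; th-=tr
            out.append([*r.tolist(),tr])
        print(w,k,"rows"); print(out)
V=np.array([.4756,.2364,.153])
def hw(q):
    c,s=np.cos(V[2]),np.sin(V[2]);q=np.array(q,float)/1e3; return np.array([V[0]+c*q[0]-s*q[1],V[1]+s*q[0]+c*q[1],q[2]])
def push(a,off,r=50,ztip=75):
    q=np.array([0,65,0])+r*np.array([-np.cos(a),np.sin(a),0])-off*np.array([np.sin(a),np.cos(a),0])
    p=hw(q); p[2]=ztip/1e3+.182; return [*p,np.pi+V[2]-a]
E
python3 - <<'E'
from plan import *
g=push(.25,40); print(np.round(g,3))
h=list(g);h[2]=.36
plan([(.40,-.45,.39,.70),(.45,-.05,.37,1.8),h])
E
```

```text
[0.412 0.266 0.257 3.045]
(0.4, -0.45, 0.39, 0.7) 8 rows
[[32.9, -10.4, 1.8, np.float64(-0.053)], [33.3, -8.7, 1.8, np.float64(-0.053)], [33.8, -6.8, 1.8, np.float64(-0.053)], [34.1, -5.1, 1.7, np.float64(-0.054)], [34.3, -3.2, 1.8, np.float64(-0.053)], [34.5, -1.4, 1.8, np.float64(-0.053)], [34.4, 0.4, 1.8, np.float64(-0.053)], [34.4, 2.2, 1.8, np.float64(-0.053)]]
(0.45, -0.05, 0.37, 1.8) 11 rows
[[26.9, -24.9, 1.8, np.float64(-0.1)], [29.2, -22.1, 1.8, np.float64(-0.1)], [31.4, -19.0, 1.8, np.float64(-0.1)], [33.0, -15.8, 1.9, np.float64(-0.1)], [34.5, -12.5, 1.8, np.float64(-0.1)], [35.5, -8.9, 1.8, np.float64(-0.1)], [36.3, -5.4, 1.8, np.float64(-0.1)], [36.6, -1.7, 1.8, np.float64(-0.1)], [36.6, 2.0, 1.8, np.float64(-0.1)], [36.2, 5.6, 1.9, np.float64(-0.1)], [35.5, 9.2, 1.8, np.float64(-0.1)]]
[np.float64(0.4120548772755495), np.float64(0.26567112092478806), 0.36, np.float64(3.044592653589793)] 11 rows
[[28.7, 3.2, 0.9, np.float64(-0.113)], [28.2, 6.3, 0.9, np.float64(-0.113)], [27.3, 9.5, 0.9, np.float64(-0.113)], [26.0, 12.6, 0.9, np.float64(-0.114)], [24.5, 15.4, 0.9, np.float64(-0.113)], [22.6, 18.0, 0.9, np.float64(-0.113)], [20.3, 20.5, 0.9, np.float64(-0.113)], [18.0, 22.7, 0.9, np.float64(-0.113)], [15.2, 24.5, 1.0, np.float64(-0.113)], [12.4, 26.1, 0.9, np.float64(-0.114)], [9.4, 27.4, 0.9, np.float64(-0.113)]]
```

```bash
python3 -m pendant '[[[33,-10,2,-0.053,1],[33,-9,2,-0.053,1],[34,-7,2,-0.053,1],[34,-5,2,-0.053,1],[34,-3,2,-0.053,1],[34.5,-1.5,2,-0.053,1],[34.5,0.5,2,-0.053,1],[34.5,2,2,-0.053,1]]]' 20
python3 -m pendant '[[[27,-25,2,-0.1,1],[29,-22,2,-0.1,1],[31,-19,2,-0.1,1],[33,-16,2,-0.1,1],[34.5,-12.5,2,-0.1,1],[35.5,-9,2,-0.1,1],[36,-5.5,2,-0.1,1],[36.5,-1.5,2,-0.1,1],[36.5,2,2,-0.1,1],[36,5.5,2,-0.1,1],[35.5,9,2,-0.1,1]]]'
python3 - <<'E'
from plan import *
s=read_state();R=np.array(s["eef_rot"]);print(np.arctan2(R[1,0],R[0,0]),np.round(s["qpos"],2),s["ft_force"])
h=push(.25,40);h[2]=.36
plan([h])
E
```

```text
t: 0.92
position: [0.401, -0.4492, 0.3886]
eef_rot: [[0.764, 0.645, 0.0], [0.645, -0.764, -0.0], [-0.0, 0.0, -1.0]]
ft_force: [0.4, -1.2, -0.3]
opening: 0.038
t: 1.83
position: [0.4492, -0.0496, 0.3668]
eef_rot: [[-0.23, 0.973, 0.001], [0.973, 0.23, -0.0], [-0.001, 0.0, -1.0]]
ft_force: [1.4, 0.5, -0.7]
opening: 0.0006
1.8033284279411415 [ 0.54  0.21 -0.61  2.01  0.15  0.96  0.09] [ 1.38195466  0.53519207 -0.68481771]
[np.float64(0.4120548772755495), np.float64(0.26567112092478806), 0.36, np.float64(3.044592653589793)] 11 rows
[[28.7, 3.3, 0.6, np.float64(-0.113)], [28.1, 6.5, 0.6, np.float64(-0.113)], [27.2, 9.7, 0.7, np.float64(-0.113)], [25.9, 12.7, 0.6, np.float64(-0.112)], [24.4, 15.4, 0.6, np.float64(-0.113)], [22.4, 18.2, 0.6, np.float64(-0.113)], [20.3, 20.5, 0.6, np.float64(-0.113)], [17.8, 22.7, 0.7, np.float64(-0.113)], [15.2, 24.6, 0.6, np.float64(-0.113)], [12.2, 26.1, 0.6, np.float64(-0.112)], [9.3, 27.3, 0.6, np.float64(-0.113)]]
```

```bash
python3 -m pendant '[[[28.5,3.5,0.5,-0.113,1],[28,6.5,0.5,-0.113,1],[27,9.5,0.5,-0.113,1],[26,12.5,0.5,-0.113,1],[24.5,15.5,0.5,-0.113,1],[22.5,18,0.5,-0.113,1],[20.5,20.5,0.5,-0.113,1],[18,22.5,0.5,-0.113,1],[15,24.5,0.5,-0.113,1],[12,26,0.5,-0.113,1],[9.5,27.5,0.5,-0.113,1],[0,0,0,0,1]]]'
python3 - <<'E'
from plan import *
s=read_state();print(np.round(s["qpos"],2),s["ft_force"])
d=get_image("wrist");cv2.imwrite("pics/w1.png",d["image"][:,:,::-1])
plan([push(.25,40)])
for a in(.15,.25,.35):
  print(a,proj(d,[hw(np.array([0,65,94])+58*np.array([-np.cos(a),np.sin(a),0])),hw([0,65,96])],s).round(0).tolist())
print("corner",proj(d,[hw([65,120,62]),hw([-65,120,62]),hw([-65,0,62]),hw([-45,-30,75]),hw([45,-30,75])],s).round(0).tolist())
E
```

```text
t: 2.83
position: [0.4115, 0.2685, 0.3616]
eef_rot: [[-0.996, 0.088, 0.0], [0.088, 0.996, 0.004], [0.0, 0.004, -1.0]]
ft_force: [-1.2, 0.6, 0.3]
opening: 0.0004
[ 0.1   0.38 -0.95  1.92  0.36  1.02  0.47] [-1.21103563  0.6112674   0.33646105]
[np.float64(0.4120548772755495), np.float64(0.26567112092478806), np.float64(0.257), np.float64(3.044592653589793)] 3 rows
[[-0.0, -0.2, 34.7, np.float64(0.001)], [-0.1, -0.1, 34.8, np.float64(0.001)], [0.0, -0.2, 34.7, np.float64(0.001)]]
0.15 [[286.0, 183.0], [290.0, 242.0]]
0.25 [[292.0, 183.0], [290.0, 242.0]]
0.35 [[299.0, 183.0], [290.0, 242.0]]
corner [[346.0, 270.0], [326.0, 158.0], [211.0, 185.0], [186.0, 214.0], [211.0, 290.0]]
```

View pics/w1.png

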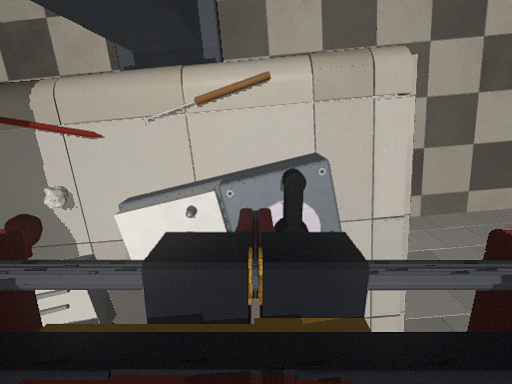

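The wrist view shows the bar tip at (292,178), which matches a lever angle of 0.25. The fingers sit clear on its cover side, so I'll descend.

```bash
python3 -m pendant '[[[0,0,35,0,1],[0,0,35,0,1],[0,0,25,0,1],[0,0,9,0,1],[0,0,0,0,1]]]'
python3 - <<'E'
from plan import *
s=read_state();print(np.round(s["qpos"],2),s["ft_force"],s["position"])
d=get_image("wrist");cv2.imwrite("pics/w2.png",d["image"][:,:,::-1])
d=get_image("side");crop(d["image"],160,200,300,320,5,"pics/s2.png")
E
```

```text
t: 3.3
position: [0.4127, 0.2623, 0.2554]
eef_rot: [[-0.995, 0.101, -0.003], [0.101, 0.995, -0.002], [0.003, -0.003, -1.0]]
ft_force: [-0.5, 0.8, 0.2]
opening: 0.0005
[-0.01  0.52 -0.84  2.03  0.52  0.83  0.32] [-0.50294143  0.80785141  0.2054366 ] [0.41270412 0.26228726 0.25542503]
```

View pics/s2.png

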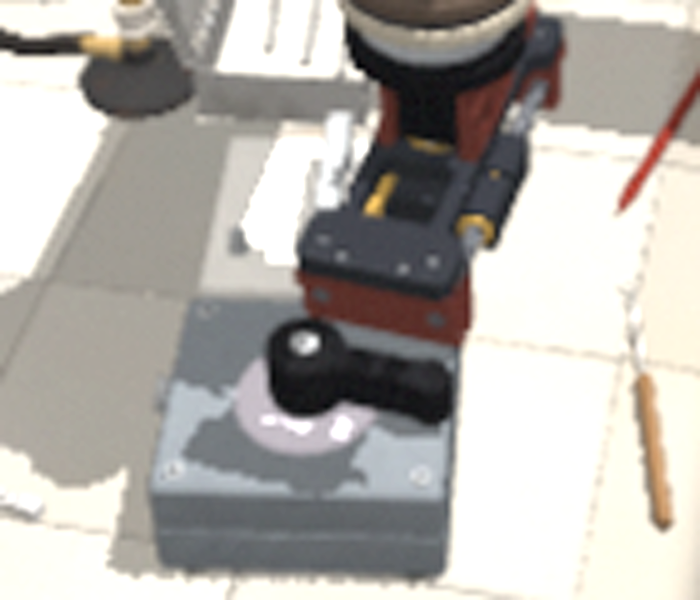

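View pics/w2.png

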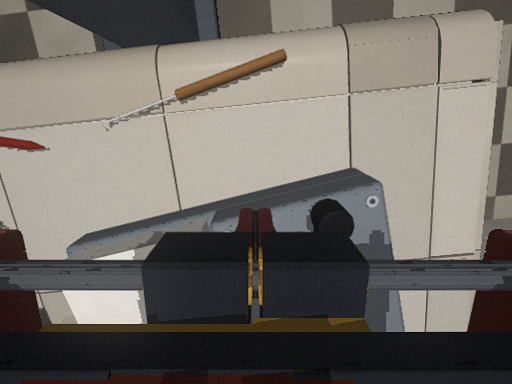

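```bash
python3 -m pendant '[[[0,3,0,0,1],[0,3,0,0,1],[0,3,0,0,1],[0,3,0,0,1],[0,0,0,0,1]]]'
python3 -m pendant '[[[0,1.5,0,0,1],[0,1.5,0,0,1],[0,1.5,0,0,1],[0,0,0,0,1]]]'
python3 -m pendant '[[[0,1.5,0,0,1],[0,1.5,0,0,1],[0,0,0,0,1]]]'
```

```text
t: 3.82
position: [0.4142, 0.2764, 0.2577]
eef_rot: [[-0.995, 0.099, 0.001], [0.099, 0.995, 0.001], [-0.001, 0.001, -1.0]]
ft_force: [-0.2, -0.2, 0.1]
opening: 0.0002
t: 4.15
position: [0.4146, 0.2804, 0.2571]
eef_rot: [[-0.995, 0.099, -0.0], [0.099, 0.995, 0.0], [0.0, 0.0, -1.0]]
ft_force: [0.8, 0.1, -0.2]
opening: 0.0008
t: 4.4
position: [0.4149, 0.2833, 0.2571]
eef_rot: [[-0.995, 0.099, -0.0], [0.099, 0.995, 0.0], [0.0, 0.0, -1.0]]
ft_force: [-0.7, -0.4, -0.1]
opening: 0.0005
```

```bash
python3 -m pendant '[[[0,1.5,0,0,1],[0,1.5,0,0,1],[0,0,0,0,1]]]'
python3 -m pendant '[[[0,1.5,0,0,1],[0,1.5,0,0,1],[0,0,0,0,1]]]'
```

```text
t: 4.65
position: [0.4152, 0.2861, 0.2571]
eef_rot: [[-0.995, 0.1, -0.0], [0.1, 0.995, -0.0], [0.0, -0.0, -1.0]]
ft_force: [0.2, -0.2, 0.1]
opening: 0.0003
t: 4.9
position: [0.4153, 0.2888, 0.257]
eef_rot: [[-0.995, 0.1, -0.001], [0.1, 0.995, -0.001], [0.001, -0.001, -1.0]]
ft_force: [-1.2, -1.9, 0.1]
opening: 0.0004
```

```bash
python3 -m pendant '[[[0,1,0,0,1],[0,1,0,0,1],[0,0,0,0,1]]]'
python3 -m pendant '[[[0,1,0,0,1],[0,1,0,0,1],[0,0,0,0,1]]]'
```

```text
t: 5.15
position: [0.4154, 0.2909, 0.2569]
eef_rot: [[-0.995, 0.099, -0.001], [0.099, 0.995, -0.001], [0.001, -0.001, -1.0]]
ft_force: [-2.5, -2.3, 1.1]
opening: 0.0005
t: 5.4
position: [0.4162, 0.2937, 0.2573]
eef_rot: [[-0.995, 0.099, 0.001], [0.099, 0.995, 0.002], [-0.001, 0.002, -1.0]]
ft_force: [0.4, -0.4, -0.5]
opening: 0.0008
```

Run:
```python
from plan import *
d=get_image("top");crop(d["image"],115,145,235,220,6,"pics/t3.png")
d=get_image("wrist");cv2.imwrite("pics/w3.png",d["image"][:,:,::-1])
```

```text
(no output)
```

View pics/t3.png

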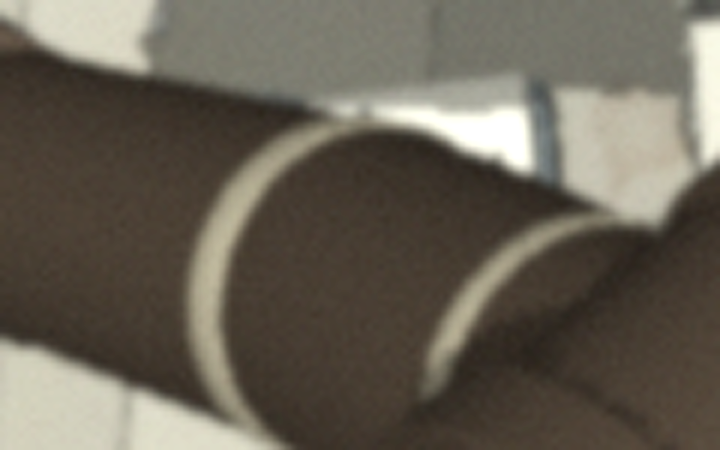

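View pics/w3.png

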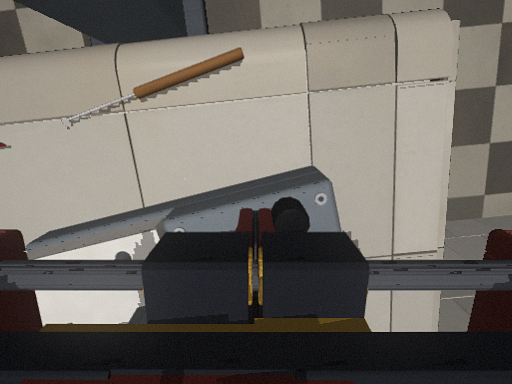

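```bash
cat > lev.py <<'E'
import sys
from plan import *
if __name__=="__main__":
    u,v=map(float,sys.argv[1:3]); s=read_state(); d=get_image("wrist")
    p=back(d,[[u,v]],.094,s)[0]; a=hw([0,65,94]); e=p-a
    print(p.round(4),"r",np.hypot(*e[:2]).round(4),"a",np.round(np.pi+V[2]-np.arctan2(e[1],e[0])%(2*np.pi),3),"TCP",s["position"],"F",np.round(s["ft_force"],1),"T",np.round(s["torque"],2))
    for b in (.2,.3,.4,.5): print(b,proj(d,[hw(np.array([0,65,94])+58*np.array([-np.cos(b),np.sin(b),0]))],s).round(0))
E
python3 lev.py 290 212
```

```text
[0.4026 0.3164 0.094 ] r 0.065 a 0.398 TCP [0.41621356 0.29362301 0.25742052] F [-0.7  0.  -0.3] T [ 0.04 -0.11 -0.03]
0.2 [[267. 223.]]
0.3 [[278. 223.]]
0.4 [[288. 224.]]
0.5 [[298. 226.]]
```

```bash
python3 -m pendant '[[[0.5,1.2,0,0.04,1],[0.5,1.2,0,0.04,1],[0.5,1.2,0,0.04,1],[0.5,1.2,0,0.04,1],[0.5,1.2,0,0.04,1],[0.5,1.2,0,0.04,1]]]'
cat > st.py <<'E'
from plan import *
s=read_state();p=np.array(s["position"]);R=np.array(s["eef_rot"]);a0=hw([0,65,94]);e=(p-a0)[:2]
off=.019;rr=np.hypot(*e);ang=np.arctan2(e[1],e[0])%(2*np.pi)
# finger centre angle + asin(off/rr) => lever angle
af=np.pi+V[2]-ang; a=af+np.arcsin(off/rr); at=np.pi+V[2]-np.arctan2(R[1,0],R[0,0])%(2*np.pi)
n=np.array([np.cos(np.pi/2+V[2]-a),np.sin(np.pi/2+V[2]-a)])
print("t",round(s["t"],2),"implied lever",a.round(3),"tool ang",at.round(3),"r",np.round(np.sqrt(rr**2-off**2),4),"z",p[2].round(4),"push F",np.round(-np.array(s["ft_force"])[:2]@n,1),"F",np.round(s["ft_force"],1),"T",np.round(s["torque"],2),"q",np.round(s["qpos"],2))
E
python3 st.py
```

```text
t: 6.05
position: [0.4145, 0.3007, 0.2572]
eef_rot: [[-0.942, 0.335, 0.0], [0.335, 0.942, 0.0], [-0.0, 0.0, -1.0]]
ft_force: [-0.8, -0.9, 0.1]
opening: 0.0009
t 6.05 implied lever 0.534 tool ang 0.495 r 0.0475 z 0.2572 push F 1.2 F [-0.8 -0.9  0.1] T [-0.26 -0.08 -0.01] q [-0.12  0.53 -0.77  1.98  0.49  0.83  0.06]
```

```bash
python3 -m pendant '[[[0.5,1.2,0,0.025,1],[0.5,1.2,0,0.025,1],[0.5,1.2,0,0.025,1],[0.5,1.2,0,0.025,1]]]'; python3 st.py;python3 -m pendant '[[[0.5,1.2,0,0.025,1],[0.5,1.2,0,0.025,1]]]'; python3 st.py
python3 - <<'E'
from plan import *
d=get_image("side");crop(d["image"],160,200,300,320,5,"pics/s4.png")
d=get_image("wrist");cv2.imwrite("pics/w4.png",d["image"][:,:,::-1])
E
python3 st.py
```

```text
t: 6.38
position: [0.4144, 0.3059, 0.2571]
eef_rot: [[-0.904, 0.427, 0.0], [0.427, 0.904, 0.0], [-0.0, 0.0, -1.0]]
ft_force: [-0.4, -1.2, 0.7]
opening: 0.0003
t 6.38 implied lever 0.633 tool ang 0.595 r 0.048 z 0.2571 push F 1.2 F [-0.4 -1.2  0.7] T [-0.22 -0.13 -0.02] q [-0.15  0.52 -0.74  1.97  0.48  0.83 -0.03]
t: 6.55
position: [0.4144, 0.3083, 0.2571]
eef_rot: [[-0.881, 0.472, -0.0], [0.472, 0.881, -0.001], [-0.0, -0.001, -1.0]]
ft_force: [-0.3, -4.1, 2.7]
opening: 0.0007
t 6.55 implied lever 0.677 tool ang 0.645 r 0.0482 z 0.2571 push F 3.7 F [-0.3 -4.1  2.7] T [-0.75  0.04  0.01] q [-0.17  0.52 -0.73  1.97  0.47  0.83 -0.08]
t 6.65 implied lever 0.682 tool ang 0.644 r 0.0483 z 0.2571 push F 0.1 F [ 0.1 -0.1 -0.8] T [-0.23 -0.19  0.03] q [-0.17  0.52 -0.73  1.97  0.47  0.83 -0.08]
```

View pics/s4.png

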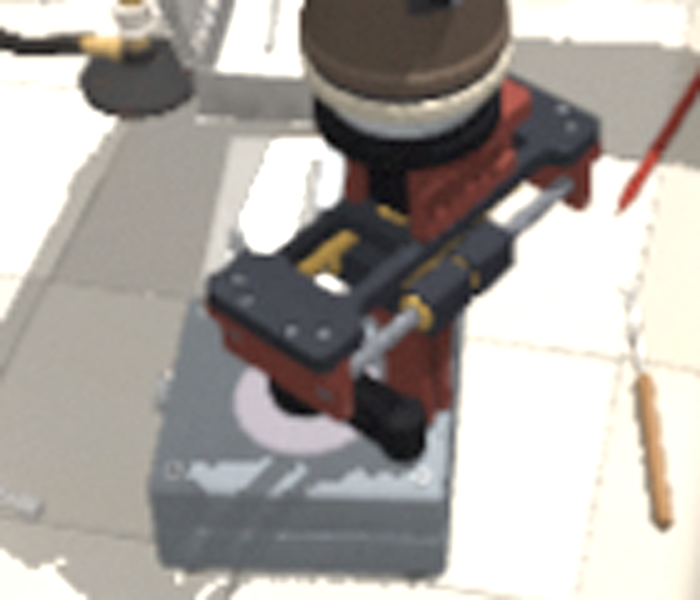

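View pics/w4.png

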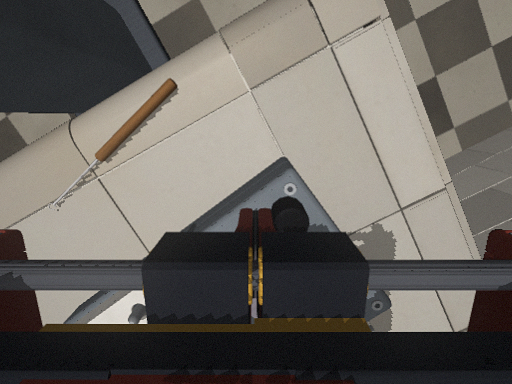

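```bash
cat > look.py <<'E'
from plan import *
import runpy
runpy.run_path("st.py")
d=get_image("wrist");im=d["image"];g=im.astype(int).max(2)[190:232,274:420]
m=cv2.morphologyEx((g<28).astype(np.uint8),cv2.MORPH_OPEN,np.ones((5,5)))
n,l,st,c=cv2.connectedComponentsWithStats(m)
print([(st[i].tolist(),(c[i]+[274,190]).round().tolist()) for i in range(1,n) if st[i][4]>80])
import time;cv2.imwrite("pics/wl_%d.png"%(read_state()["t"]*100),im[:,:,::-1])
E
python3 look.py
python3 -m pendant '[[[0.5,1.2,0,0.025,1],[0.5,1.2,0,0.025,1],[0.5,1.2,0,0.025,1],[0.5,1.2,0,0.025,1],[0.5,1.2,0,0.025,1],[0.5,1.2,0,0.025,1]]]' | grep force; python3 look.py
python3 -m pendant '[[[0.5,1.2,0,0.025,1],[0.5,1.2,0,0.025,1],[0.5,1.2,0,0.025,1],[0.5,1.2,0,0.025,1]]]'| grep force; python3 look.py
```

```text
t 6.65 implied lever 0.682 tool ang 0.644 r 0.0483 z 0.2571 push F 0.1 F [ 0.1 -0.1 -0.8] T [-0.23 -0.19  0.03] q [-0.17  0.52 -0.73  1.97  0.47  0.83 -0.08]
[]
ft_force: [-0.0, -0.3, -1.7]
t 7.2 implied lever 0.816 tool ang 0.795 r 0.0489 z 0.2569 push F 0.3 F [-0.  -0.3 -1.7] T [-0.07 -0.14 -0.01] q [-0.21  0.52 -0.69  1.95  0.45  0.83 -0.22]
[]
ft_force: [-0.5, -0.2, 0.2]
t 7.58 implied lever 0.929 tool ang 0.895 r 0.0493 z 0.2573 push F 0.5 F [-0.5 -0.2  0.2] T [-0.17 -0.08 -0.03] q [-0.23  0.52 -0.67  1.95  0.43  0.82 -0.31]
[]
```

Run:
```python
import cv2,glob
fs=sorted(glob.glob("pics/wl_*.png"));print(fs)
im=[cv2.imread(f)[150:260,180:440] for f in fs]
cv2.imwrite("pics/cmp.png",cv2.vconcat([cv2.resize(i,None,fx=1.7,fy=1.7) for i in im]))
print(im[0][60,60:240:6].max(1).tolist())
```

```text
['pics/wl_670.png', 'pics/wl_725.png', 'pics/wl_763.png']
[80, 54, 68, 65, 56, 52, 26, 32, 38, 38, 31, 132, 125, 123, 99, 172, 176, 179, 176, 172, 177, 174, 179, 174, 173, 176, 180, 128, 133, 175]
```

View pics/cmp.png

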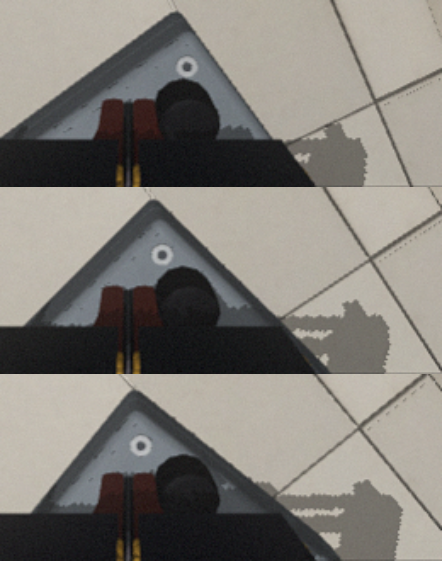

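```bash
sed -i 's/g<28/g<46/' look.py
python3 -m pendant '[[[0.5,1.2,0,0.025,1],[0.5,1.2,0,0.025,1],[0.5,1.2,0,0.025,1],[0.5,1.2,0,0.025,1]]]' | grep force; python3 look.py
```

```text
ft_force: [-0.9, -1.0, 0.5]
t 7.97 implied lever 1.009 tool ang 0.995 r 0.0497 z 0.257 push F 1.3 F [-0.9 -1.   0.5] T [-0.12 -0.02 -0.03] q [-0.26  0.52 -0.64  1.94  0.42  0.82 -0.4 ]
[([0, 8, 35, 34, 1039], [290.0, 216.0])]
```

```bash
python3 -m pendant '[[[0.5,1.2,0,0.025,1],[0.5,1.2,0,0.025,1],[0.5,1.2,0,0.025,1],[0.5,1.2,0,0.025,1]]]' | grep force; python3 look.py
```

```text
ft_force: [-0.8, -0.9, -0.2]
t 8.35 implied lever 1.12 tool ang 1.095 r 0.0499 z 0.2572 push F 1.2 F [-0.8 -0.9 -0.2] T [-0.07 -0.03  0.02] q [-0.28  0.52 -0.62  1.93  0.4   0.82 -0.49]
[([0, 8, 35, 34, 1022], [290.0, 216.0])]
```

```bash
python3 -m pendant '[[[0.5,1.2,0,0.025,1],[0.5,1.2,0,0.025,1],[0.5,1.2,0,0.025,1],[0.5,1.2,0,0.025,1]]]' | grep force; python3 look.py
```

```text
ft_force: [-0.3, -0.1, 0.4]
t 8.73 implied lever 1.211 tool ang 1.195 r 0.0502 z 0.2572 push F 0.3 F [-0.3 -0.1  0.4] T [-0.04 -0.14  0.03] q [-0.31  0.52 -0.59  1.92  0.39  0.82 -0.57]
[([0, 8, 37, 34, 1090], [291.0, 216.0])]
```

```bash
python3 -m pendant '[[[0.5,1.2,0,0.025,1],[0.5,1.2,0,0.025,1],[0.5,1.2,0,0.025,1],[0.5,1.2,0,0.025,1]]]' | grep force; python3 look.py
```

```text
ft_force: [-0.1, 0.2, -0.1]
t 9.12 implied lever 1.303 tool ang 1.295 r 0.0505 z 0.2571 push F -0.0 F [-0.1  0.2 -0.1] T [-0.01 -0.13 -0.  ] q [-0.33  0.52 -0.56  1.9   0.37  0.82 -0.66]
[([3, 8, 38, 34, 1102], [295.0, 216.0])]
```

Run:
```python
import cv2,glob
fs=sorted(glob.glob("pics/wl_*.png"),key=lambda f:int(f[8:-4]))[-3:];print(fs)
im=[cv2.imread(f)[170:250,200:400] for f in fs]
cv2.imwrite("pics/cmp2.png",cv2.vconcat([cv2.resize(i,None,fx=2.4,fy=2.4) for i in im]))
```

```text
['pics/wl_840.png', 'pics/wl_878.png', 'pics/wl_916.png']
```

View pics/cmp2.png

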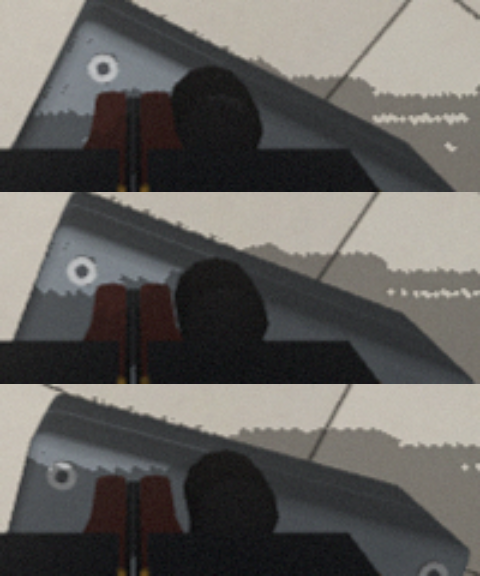

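```bash
python3 -m pendant '[[[0,0,0,0,1],[0,0,0,0,1],[0,0,0,0,1],[0,0,0,0,1],[0,0,0,0,1],[0,0,0,0,1]]]' | grep force; python3 look.py
```

```text
ft_force: [0.0, -0.2, 0.1]
t 9.67 implied lever 1.3 tool ang 1.293 r 0.0505 z 0.2571 push F 0.1 F [ 0.  -0.2  0.1] T [-0.05 -0.06 -0.  ] q [-0.33  0.52 -0.57  1.9   0.37  0.82 -0.66]
[([3, 8, 39, 34, 1113], [295.0, 216.0])]
```

```bash
python3 -m pendant '[[[0.5,1.2,0,0.025,1],[0.5,1.2,0,0.025,1]]]' | grep force; python3 look.py;  python3 -m pendant '[[[0.5,1.2,0,0.025,1],[0.5,1.2,0,0.025,1]]]' | grep force; python3 look.py
```

```text
ft_force: [-0.4, -0.3, -0.1]
t 9.88 implied lever 1.349 tool ang 1.345 r 0.0506 z 0.2571 push F 0.5 F [-0.4 -0.3 -0.1] T [-0.05 -0.22 -0.01] q [-0.34  0.52 -0.55  1.9   0.36  0.82 -0.7 ]
[([0, 8, 37, 34, 1086], [291.0, 216.0])]
ft_force: [-0.3, 0.1, 0.6]
t 10.1 implied lever 1.393 tool ang 1.395 r 0.0509 z 0.2571 push F 0.2 F [-0.3  0.1  0.6] T [-0.15  0.05 -0.01] q [-0.35  0.52 -0.54  1.89  0.36  0.82 -0.75]
[([0, 8, 35, 34, 1040], [290.0, 216.0])]
```

```bash
python3 -m pendant '[[[0.5,1.2,0,0.025,1],[0.5,1.2,0,0.025,1]]]' | grep force; python3 look.py;  python3 -m pendant '[[[0.5,1.2,0,0.025,1],[0.5,1.2,0,0.025,1]]]' | grep force; python3 look.py
```

```text
ft_force: [-0.6, -0.7, 1.0]
t 10.32 implied lever 1.441 tool ang 1.445 r 0.051 z 0.2571 push F 0.7 F [-0.6 -0.7  1. ] T [-0.16  0.04  0.04] q [-0.36  0.52 -0.53  1.89  0.35  0.82 -0.79]
[([0, 8, 35, 34, 1035], [290.0, 216.0])]
ft_force: [-1.4, -1.6, 0.2]
t 10.53 implied lever 1.488 tool ang 1.495 r 0.0512 z 0.2571 push F 1.7 F [-1.4 -1.6  0.2] T [-0.07  0.1  -0.01] q [-0.37  0.52 -0.51  1.88  0.34  0.82 -0.83]
[([0, 8, 35, 34, 1039], [290.0, 216.0])]
```

```bash
python3 -m pendant '[[[0.4,1.2,0,0.025,1],[0.4,1.2,0,0.025,1],[0.4,1.2,0,0.025,1],[0.4,1.2,0,0.025,1]]]' | grep force; python3 look.py
```

```text
ft_force: [-4.8, 0.7, 1.5]
t 10.92 implied lever 1.576 tool ang 1.595 r 0.0513 z 0.257 push F 4.7 F [-4.8  0.7  1.5] T [-0.01  0.87  0.04] q [-0.39  0.52 -0.49  1.87  0.32  0.83 -0.91]
[([0, 7, 35, 35, 1046], [290.0, 216.0])]
```

```bash
python3 -m pendant '[[[0.4,1.2,0,0.025,1],[0.4,1.2,0,0.025,1],[0.4,1.2,0,0.025,1],[0.4,1.2,0,0.025,1]]]' | grep force; python3 look.py
```

```text
ft_force: [-14.9, -2.0, 9.2]
t 11.3 implied lever 1.627 tool ang 1.693 r 0.0522 z 0.2569 push F 15.0 F [-14.9  -2.    9.2] T [-0.47  3.15  0.07] q [-0.41  0.53 -0.46  1.86  0.31  0.83 -1.  ]
[([0, 7, 34, 35, 1045], [289.0, 215.0])]
```

```bash
python3 - <<'E'
from plan import *
d=get_image("side");crop(d["image"],160,200,300,320,5,"pics/s5.png")
E
python3 -m pendant '[[[0,-1.5,0,0,1],[0,-1.5,0,0,1],[0,-1.5,0,0,1],[0,-1.5,0,0,1]]]' | grep force; python3 look.py
```

```text
ft_force: [-1.0, -0.5, 0.5]
t 11.73 implied lever 1.563 tool ang 1.693 r 0.0531 z 0.2571 push F 1.1 F [-1.  -0.5  0.5] T [-0.1   0.04 -0.02] q [-0.41  0.52 -0.46  1.87  0.31  0.82 -1.  ]
[([0, 6, 35, 36, 1078], [290.0, 215.0])]
```

View pics/s5.png

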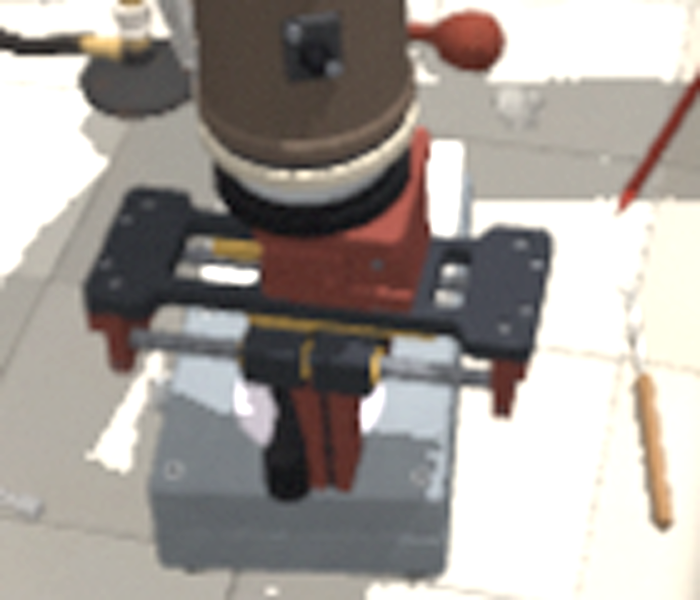

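```bash
python3 -m pendant '[[[0,-1.5,0,0,1],[0,-1.5,0,0,1],[0,-1.5,0,0,1],[0,-1.5,0,0,1]]]' | grep force; python3 look.py; python3 -m pendant '[[[0,-1.5,0,0,1],[0,-1.5,0,0,1],[0,-1.5,0,0,1],[0,-1.5,0,0,1]]]' | grep force; python3 look.py
```

```text
ft_force: [0.3, 0.4, -0.2]
t 12.12 implied lever 1.457 tool ang 1.693 r 0.0565 z 0.2573 push F -0.4 F [ 0.3  0.4 -0.2] T [-0.07 -0.05 -0.  ] q [-0.41  0.51 -0.47  1.88  0.31  0.81 -1.01]
[([5, 7, 40, 35, 1130], [298.0, 216.0])]
ft_force: [0.3, -1.1, 0.0]
t 12.5 implied lever 1.353 tool ang 1.693 r 0.0602 z 0.2571 push F 0.1 F [ 0.3 -1.1  0. ] T [-0.02 -0.1  -0.06] q [-0.42  0.51 -0.47  1.9   0.31  0.81 -1.02]
[([16, 7, 40, 35, 1144], [309.0, 216.0])]
```

```bash
cat > la.py <<'E'
from plan import *
s=read_state(); d=get_image("wrist"); cv2.imwrite("pics/wla_%d.png"%(s["t"]*100),d["image"][:,:,::-1])
for a in np.arange(1.0,1.9,.1):
    c=np.array([0,65,94])+58*np.array([-np.cos(a),np.sin(a),0])
    print(a.round(2),proj(d,[hw(c),hw(c+10.5*np.array([-np.cos(a),np.sin(a),0]))],s).round(0).tolist())
print("screws",proj(d,[hw([55,110,62]),hw([-55,110,62]),hw([65,120,62]),hw([-65,120,62]),hw([0,65,96])],s).round(0).tolist())
E
python3 la.py
```

```text
1.0 [[259.0, 250.0], [247.0, 237.0]]
1.1 [[267.0, 244.0], [257.0, 230.0]]
1.2 [[276.0, 239.0], [268.0, 224.0]]
1.3 [[286.0, 235.0], [279.0, 219.0]]
1.4 [[296.0, 232.0], [291.0, 215.0]]
1.5 [[306.0, 230.0], [303.0, 212.0]]
1.6 [[316.0, 228.0], [316.0, 210.0]]
1.7 [[327.0, 228.0], [328.0, 210.0]]
1.8 [[337.0, 228.0], [341.0, 211.0]]
screws [[387.0, 218.0], [225.0, 237.0], [402.0, 202.0], [208.0, 225.0], [321.0, 320.0]]
```

```bash
cd pics; python3 -c "
import cv2,glob
f=sorted(glob.glob('wla_*.png'))[-1];cv2.imwrite('z1.png',cv2.resize(cv2.imread(f),None,fx=1.5,fy=1.5))"
```

```text
(no output)
```

View pics/z1.png

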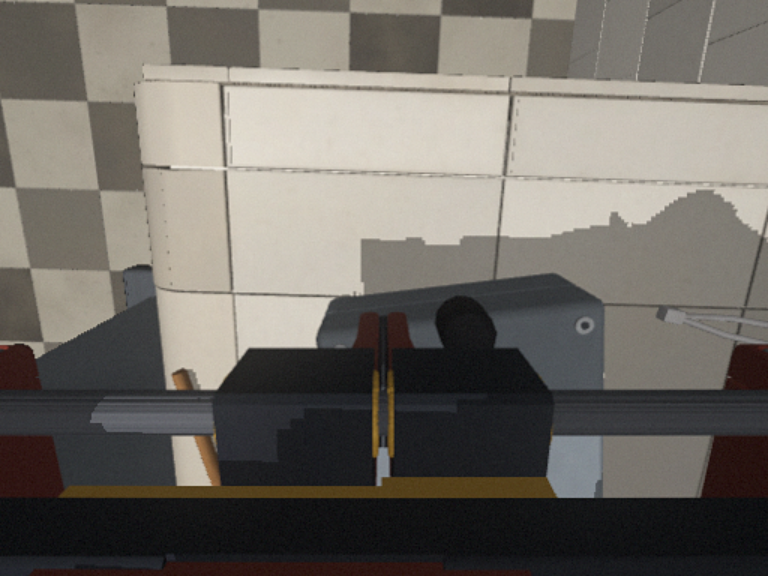

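```bash
cat > sil.py <<'E'
from plan import *
from scipy.optimize import minimize_scalar
def hull(d,s,a):
    ph=np.linspace(0,2*np.pi,40); c=np.array([0,65,0])+58*np.array([-np.cos(a),np.sin(a),0])
    P=[hw(c+[10.5*np.cos(t),10.5*np.sin(t),z]) for t in ph for z in (70,94)]
    return cv2.convexHull(proj(d,P,s).astype(np.float32))
def edges(d,s,a,rows=range(206,231,4)):
    m=np.zeros((384,512),np.uint8); cv2.fillConvexPoly(m,np.round(hull(d,s,a)).astype(int),1)
    return [(r,*(np.where(m[r])[0][[0,-1]].tolist() if m[r].any() else (None,None))) for r in rows]
def obs(im,rows=range(206,231,4)):
    g=im.astype(int).max(2); out=[]
    for r in rows:
        x=np.where(g[r,276:420]<46)[0]; out.append((r,int(x[0])+276,int(x[-1])+276) if len(x) else (r,None,None))
    return out
def est(im,d,s,verbose=True):
    o=obs(im); best=[]
    for a in np.arange(.2,3,.02):
        e=edges(d,s,a); k=[abs(x[2]-y[2]) for x,y in zip(e,o) if x[2] and y[2]]
        best.append((np.mean(k) if len(k)>=4 else 99,a))
    b=min(best); 
    if verbose: print("obs",o); print("mod",edges(d,s,b[1]))
    return b
if __name__=="__main__":
    s=read_state(); d=get_image("wrist"); print("right-edge lever est",est(d["image"],d,s))
    def past(f,a,at,r):
        p=push(a,19,r,75)[:3]; th=np.pi+V[2]-at; c,q=np.cos(th),np.sin(th)
        im=cv2.imread(f)[:,:,::-1]; S={"position":p,"eef_rot":[[c,q,0],[q,-c,0],[0,0,-1]]}
        print(f,"tool",a,est(im,d,S,False))
    past("pics/wl_670.png",.682,.644,48.3);past("pics/wl_763.png",.929,.895,49.3);past("pics/wl_840.png",1.12,1.095,49.9);past("pics/wl_878.png",1.211,1.195,50.2);past("pics/wl_916.png",1.303,1.295,50.5);past("pics/wl_972.png",1.3,1.293,50.5)
    past("pics/wl_1058.png",1.488,1.495,51.2);past("pics/wl_1096.png",1.576,1.595,51.3);past("pics/wl_1134.png",1.627,1.693,52.2);past("pics/wl_1178.png",1.563,1.693,53.1)
E
ls pics; python3 sil.py
```

```text
cmp.png
cmp2.png
s2.png
s4.png
s5.png
side0.png
sideA.png
t3.png
top0.png
topA.png
topB.png
w1.png
w2.png
w3.png
w4.png
wl_1015.png
wl_1036.png
wl_1058.png
wl_1096.png
wl_1135.png
wl_1178.png
wl_1216.png
wl_1255.png
wl_670.png
wl_725.png
wl_763.png
wl_801.png
wl_840.png
wl_878.png
wl_916.png
wl_971.png
wl_993.png
wla_1255.png
wrist0.png
z1.png
obs [(206, 291, 322), (210, 290, 325), (214, 290, 327), (218, 291, 328), (222, 292, 330), (226, 294, 329), (230, 295, 328)]
mod [(206, 290, 320), (210, 289, 322), (214, 288, 325), (218, 288, 327), (222, 290, 330), (226, 291, 331), (230, 292, 331)]
right-edge lever est (np.float64(1.8571428571428572), np.float64(1.5599999999999994))
pics/wl_670.png tool 0.682 (np.float64(0.5714285714285714), np.float64(0.6599999999999997))
pics/wl_763.png tool 0.929 (np.float64(1.0), np.float64(0.8999999999999997))
pics/wl_840.png tool 1.12 (np.float64(0.7142857142857143), np.float64(1.0999999999999996))
pics/wl_878.png tool 1.211 (np.float64(1.0), np.float64(1.2199999999999995))
pics/wl_916.png tool 1.303 (np.float64(5.428571428571429), np.float64(1.35999999999
[... 195 characters left out ...]
 in <module>
    past("pics/wl_670.png",.682,.644,48.3);past("pics/wl_763.png",.929,.895,49.3);past("pics/wl_840.png",1.12,1.095,49.9);past("pics/wl_878.png",1.211,1.195,50.2);past("pics/wl_916.png",1.303,1.295,50.5);past("pics/wl_972.png",1.3,1.293,50.5)
                                                                                                                                                                                                            ~~~~^^^^^^^^^^^^^^^^^^^^^^^^^^^^^^^^^^
  File "sil.py", line 27, in past
    im=cv2.imread(f)[:,:,::-1]; S={"position":p,"eef_rot":[[c,q,0],[q,-c,0],[0,0,-1]]}
       ~~~~~~~~~~~~~^^^^^^^^^^
TypeError: 'NoneType' object is not subscriptable
```

```bash
sed -i 's/wl_972/wl_971/; s/wl_1134/wl_1135/' sil.py; sed -i 's/^    past("pics\/wl_1058.*$/    past("pics\/wl_993.png",1.349,1.345,50.6);past("pics\/wl_1015.png",1.393,1.395,50.9);past("pics\/wl_1036.png",1.441,1.445,51.0);past("pics\/wl_1058.png",1.488,1.495,51.2);past("pics\/wl_1096.png",1.576,1.595,51.3);past("pics\/wl_1135.png",1.627,1.693,52.2);past("pics\/wl_1178.png",1.563,1.693,53.1);past("pics\/wl_1216.png",1.457,1.693,56.5);past("pics\/wl_1255.png",1.353,1.693,60.2)/' sil.py; python3 sil.py | grep pics
```

```text
pics/wl_670.png tool 0.682 (np.float64(0.5714285714285714), np.float64(0.6599999999999997))
pics/wl_763.png tool 0.929 (np.float64(1.0), np.float64(0.8999999999999997))
pics/wl_840.png tool 1.12 (np.float64(0.7142857142857143), np.float64(1.0999999999999996))
pics/wl_878.png tool 1.211 (np.float64(1.0), np.float64(1.2199999999999995))
pics/wl_916.png tool 1.303 (np.float64(5.428571428571429), np.float64(1.3599999999999994))
pics/wl_971.png tool 1.3 (np.float64(6.285714285714286), np.float64(1.3599999999999994))
pics/wl_993.png tool 1.349 (np.float64(7.142857142857143), np.float64(1.3599999999999994))
pics/wl_1015.png tool 1.393 (np.float64(1.4285714285714286), np.float64(1.3799999999999994))
pics/wl_1036.png tool 1.441 (np.float64(1.4285714285714286), np.float64(1.4399999999999993))
pics/wl_1058.png tool 1.488 (np.float64(1.4285714285714286), np.float64(1.4799999999999993))
pics/wl_1096.png tool 1.576 (np.float64(1.2857142857142858), np.float64(1.5799999999999992))
pics/wl_1135.png tool 1.627 (np.float64(1.7142857142857142), np.float64(1.6199999999999992))
pics/wl_1178.png tool 1.563 (np.float64(1.4285714285714286), np.float64(1.5799999999999992))
pics/wl_1216.png tool 1.457 (np.float64(1.4285714285714286), np.float64(1.5599999999999994))
pics/wl_1255.png tool 1.353 (np.float64(2.142857142857143), np.float64(1.5599999999999994))
```

Run:
```python
from plan import *
s=read_state();p=s["position"]
g=push(1.56,-34,50,118); g0=push(1.56,-34,50,75)
plan([(p[0],p[1],.300,None),g,g0])
```

```text
(np.float64(0.42631507332020385), np.float64(0.3498658095915634), 0.3, None) 2 rows
[[0.0, 0.0, -21.4, np.float64(-0.0)], [0.0, 0.0, -21.4, np.float64(-0.0)]]
[np.float64(0.4910854324744879), np.float64(0.35551566395722434), np.float64(0.3), np.float64(1.734592653589793)] 2 rows
[[1.8, 32.5, -0.0, np.float64(-0.066)], [-0.3, 32.5, -0.0, np.float64(-0.067)]]
[np.float64(0.4910854324744879), np.float64(0.35551566395722434), np.float64(0.257), np.float64(1.734592653589793)] 2 rows
[[-0.0, -0.0, 21.5, np.float64(0.0)], [-0.0, -0.0, 21.5, np.float64(0.0)]]
```

```bash
python3 -m pendant '[[[0,0,-21.5,0,1],[0,0,-21.5,0,1],[2,22,0,-0.045,1],[1,22,0,-0.045,1],[-1,21,0,-0.043,1],[0,0,0,0,1],[0,0,0,0,1]]]'
python3 - <<'E'
from plan import *
s=read_state();d=get_image("wrist");cv2.imwrite("pics/x1.png",d["image"][:,:,::-1])
d=get_image("side");crop(d["image"],160,200,300,320,5,"pics/s6.png")
E
```

```text
t: 13.28
position: [0.4919, 0.3563, 0.2997]
eef_rot: [[-0.161, 0.987, -0.0], [0.987, 0.161, -0.0], [0.0, -0.0, -1.0]]
ft_force: [-0.8, 0.2, -0.4]
opening: 0.0004
```

View pics/x1.png

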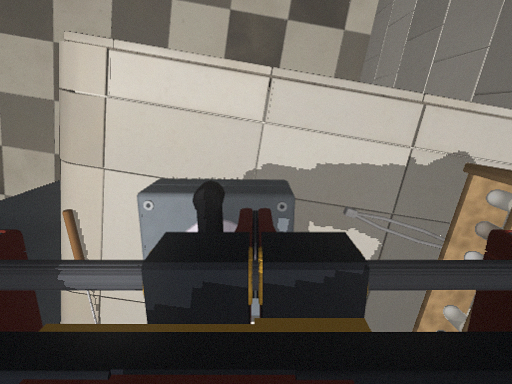

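View pics/s6.png

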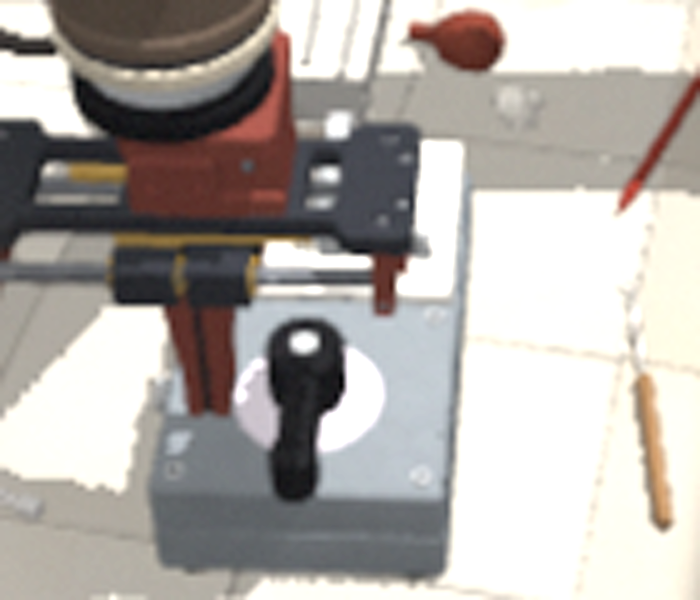

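```bash
python3 -m pendant '[[[0,0,21.5,0,1],[0,0,21,0,1],[0,-3,0,0,1],[0,-3,0,0,1],[0,-3,0,0,1],[0,-3,0,0,1],[0,0,0,0,1]]]'
cat > stm.py <<'E'
from plan import *
s=read_state();p=np.array(s["position"]);R=np.array(s["eef_rot"]);a0=hw([0,65,94]);e=(p-a0)[:2]
off=-.019;rr=np.hypot(*e);a=np.pi+V[2]-np.arctan2(e[1],e[0])%(2*np.pi)+np.arcsin(off/rr)
n=np.array([np.cos(np.pi/2+V[2]-a),np.sin(np.pi/2+V[2]-a)])
print("t",round(s["t"],2),"implied",a.round(3),"ccw push F",np.round(np.array(s["ft_force"])[:2]@n,1),np.round(s["ft_force"],1))
d=get_image("wrist");im=d["image"];cv2.imwrite("pics/wm_%d.png"%(s["t"]*100),im[:,:,::-1])
g=im.astype(int).max(2);print([(r,(np.where(g[r,150:238]<46)[0][[0,-1]]+150).tolist()) for r in (206,214,222) if (g[r,150:238]<46).any()])
from sil import edges
for b in (1.2,1.3,1.4,1.5,1.6): print(round(b,2),[x for x in edges(d,s,b,(206,214,222))])
E
python3 stm.py
```

```text
t: 13.97
position: [0.4786, 0.3552, 0.259]
eef_rot: [[-0.164, 0.986, 0.001], [0.986, 0.164, 0.001], [0.001, 0.001, -1.0]]
ft_force: [1.2, -0.2, -1.1]
opening: 0.0004
t 13.97 implied 1.61 ccw push F 1.2 [ 1.2 -0.2 -1.1]
[(206, [207, 236]), (214, [203, 237]), (222, [201, 237])]
1.2 [(206, 182, 198), (214, 174, 206), (222, 168, 207)]
1.3 [(206, 187, 210), (214, 181, 215), (222, 176, 215)]
1.4 [(206, 194, 221), (214, 189, 224), (222, 184, 223)]
1.5 [(206, 203, 231), (214, 198, 233), (222, 194, 232)]
1.6 [(206, 212, 240), (214, 208, 242), (222, 204, 241)]
```

```bash
for i in 1; do python3 -m pendant '[[[0,-1,0,0,1],[0,-1,0,0,1],[0,-1,0,0,1]]]' |grep force; python3 stm.py|head -2; done; python3 -m pendant '[[[0,-1,0,0,1],[0,-1,0,0,1]]]' |grep force; python3 stm.py|head -2;  python3 -m pendant '[[[0,-1,0,0,1],[0,-1,0,0,1]]]' |grep force; python3 stm.py
```

```text
ft_force: [0.9, 0.8, 1.5]
t 14.27 implied 1.569 ccw push F 1.0 [0.9 0.8 1.5]
[(206, [208, 237]), (214, [204, 237]), (222, [202, 237])]
ft_force: [0.4, 0.6, 0.3]
t 14.48 implied 1.527 ccw push F 0.5 [0.4 0.6 0.3]
[(206, [208, 237]), (214, [204, 237]), (222, [202, 237])]
ft_force: [-0.1, 0.6, 0.3]
t 14.7 implied 1.484 ccw push F 0.1 [-0.1  0.6  0.3]
[(206, [209, 237]), (214, [204, 237]), (222, [202, 237])]
1.2 [(206, 192, 208), (214, 184, 216), (222, 179, 217)]
1.3 [(206, 197, 220), (214, 192, 225), (222, 187, 225)]
1.4 [(206, 204, 231), (214, 200, 234), (222, 195, 233)]
1.5 [(206, 213, 241), (214, 209, 243), (222, 205, 243)]
1.6 [(206, 222, 250), (214, 219, 253), (222, 216, 252)]
```

```bash
python3 -m pendant '[[[0,2,0,0,1],[0,2,0,0,1],[0,2,0,0,1],[0,0,0,0,1],[0,0,0,0,1]]]' |grep force; python3 stm.py
```

```text
ft_force: [-0.5, 0.2, -0.1]
t 15.17 implied 1.604 ccw push F -0.5 [-0.5  0.2 -0.1]
[(206, [198, 227]), (214, [193, 229]), (222, [191, 227])]
1.2 [(206, 182, 199), (214, 174, 206), (222, 168, 207)]
1.3 [(206, 187, 211), (214, 181, 216), (222, 175, 215)]
1.4 [(206, 194, 221), (214, 189, 225), (222, 184, 224)]
1.5 [(206, 203, 232), (214, 198, 234), (222, 194, 233)]
1.6 [(206, 212, 241), (214, 208, 243), (222, 205, 242)]
```

Run:
```python
from plan import *
s=read_state();p=s["position"]
g=hw([0,-60,0]);
plan([(p[0],p[1],.31,None),(g[0],g[1],.36,np.pi/2+V[2])])
```

```text
(np.float64(0.4782624610858462), np.float64(0.35455518566149685), 0.31, None) 2 rows
[[0.0, 0.0, -26.2, np.float64(-0.0)], [0.0, 0.0, -26.3, np.float64(-0.0)]]
(np.float64(0.4847442261272109), np.float64(0.17710090111532525), 0.36, np.float64(1.7237963267948966)) 5 rows
[[-35.2, -4.5, -10.0, np.float64(0.002)], [-35.3, -4.5, -10.0, np.float64(0.002)], [-35.2, -4.3, -10.0, np.float64(0.003)], [-35.3, -4.3, -10.0, np.float64(0.002)], [-35.2, -4.2, -10.0, np.float64(0.002)]]
```

```bash
python3 -m pendant '[[[0,0,-26,0,1],[0,0,-26,0,1],[-35,-4.5,-10,0.002,0.5],[-35,-4.5,-10,0.002,0],[-35.5,-4.5,-10,0.002,-0.1],[-35.5,-4.5,-10,0.002,-0.1],[-35,-4,-10,0.002,-0.1],[0,0,0,0,-0.1],[0,0,0,0,-0.1]]]'
python3 - <<'E'
from plan import *
s=read_state();d=get_image("wrist");cv2.imwrite("pics/g1.png",d["image"][:,:,::-1])
H=[[0,-25,95],[0,-95,95],[-6,-25,95],[6,-25,95],[45,-30,75],[-45,-30,75],[60,-1,62],[-60,-1,62],[65,120,62],[-65,120,62]]
for h in H: print(h,proj(d,[hw(h)],s).round(0).tolist())
for a in (1.36,1.46,1.56):print(a,proj(d,[hw(np.array([0,65,94])+58*np.array([-np.cos(a),np.sin(a),0])),hw([0,65,96])],s).round().tolist())
d=get_image("side");crop(d["image"],160,200,300,320,5,"pics/s7.png")
d=get_image("top");crop(d["image"],115,145,235,220,6,"pics/t7.png")
E
```

```text
t: 15.97
position: [0.485, 0.1752, 0.3604]
eef_rot: [[-0.149, 0.989, 0.002], [0.989, 0.149, -0.001], [-0.001, 0.002, -1.0]]
ft_force: [-0.5, 0.8, 0.0]
opening: 0.044
[0, -25, 95] [[255.0, 151.0]]
[0, -95, 95] [[256.0, 225.0]]
[-6, -25, 95] [[248.0, 151.0]]
[6, -25, 95] [[262.0, 151.0]]
[45, -30, 75] [[303.0, 153.0]]
[-45, -30, 75] [[208.0, 154.0]]
[60, -1, 62] [[317.0, 122.0]]
[-60, -1, 62] [[193.0, 122.0]]
[65, 120, 62] [[330.0, -21.0]]
[-65, 120, 62] [[180.0, -21.0]]
1.36 [[239.0, -43.0], [255.0, 38.0]]
1.46 [[246.0, -44.0], [255.0, 38.0]]
1.56 [[254.0, -45.0], [255.0, 38.0]]
```

View pics/g1.png

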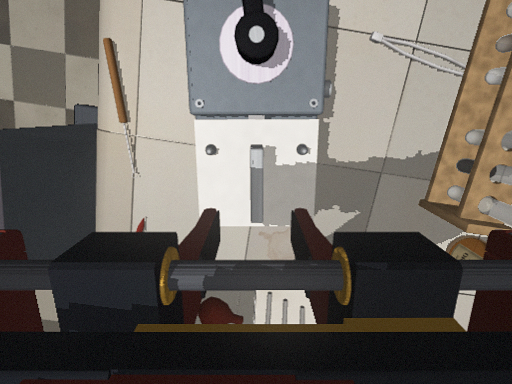

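View pics/s7.png

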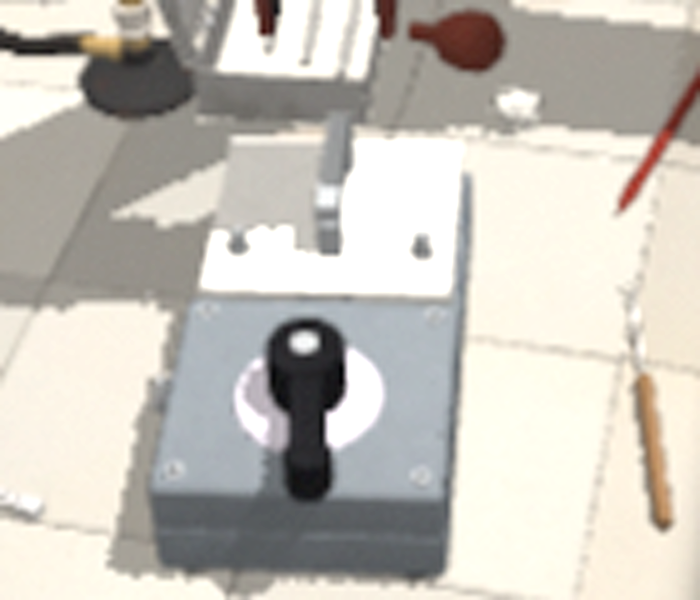

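View pics/t7.png

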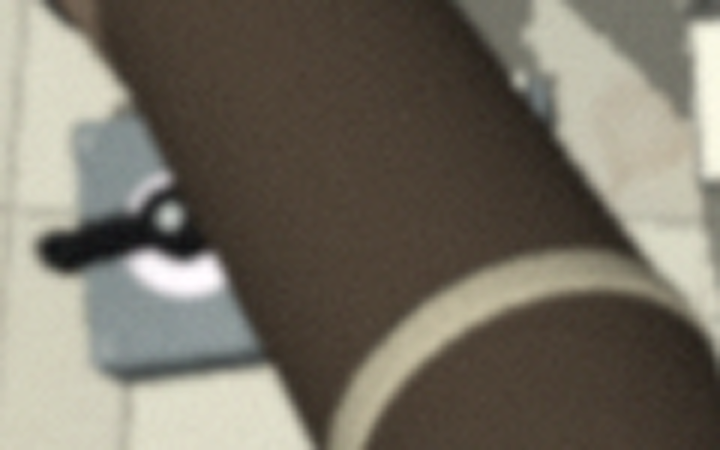

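Run:
```python
from plan import *
from fit import I
dt=np.load("top0.npy",allow_pickle=True).item(); ds=np.load("side0.npy",allow_pickle=True).item()
for d,x0,y0,k,h,t in ((dt,115,145,6,(172,216),(62,248)),(ds,160,200,5,(305,342),(308,467))):
    a=back(d,[I(h,x0,y0,k)],.096)[0];b=back(d,[I(t,x0,y0,k)],.094)[0];e=b-a
    print(a.round(4),b.round(4),np.hypot(*e[:2]).round(4),"a",np.round(np.pi+V[2]-np.arctan2(e[1],e[0])%(2*np.pi),3))
for a in (1.26,1.36,1.46,1.56,1.66):
    q=proj(ds,[hw(np.array([0,65,94])+58*np.array([-np.cos(a),np.sin(a),0])),hw([0,65,96])]);print(a,((q-[160,200]+.5)*5-.5).round(0).tolist())
g=hw([0,-60,0]);s=read_state()
plan([(g[0]+.0005,g[1],.252,np.pi/2+V[2])])
```

```text
[0.4654 0.2998 0.096 ] [0.4487 0.3527 0.094 ] 0.0555 a 1.417
[0.4668 0.3    0.096 ] [0.4477 0.3664 0.094 ] 0.0691 a 1.443
1.26 [[335.0, 444.0], [307.0, 343.0]]
1.36 [[321.0, 447.0], [307.0, 343.0]]
1.46 [[307.0, 448.0], [307.0, 343.0]]
1.56 [[294.0, 448.0], [307.0, 343.0]]
1.66 [[280.0, 448.0], [307.0, 343.0]]
(np.float64(0.4852442261272109), np.float64(0.17710090111532525), 0.252, np.float64(1.7237963267948966)) 3 rows
[[-0.5, 0.3, 35.8, np.float64(0.001)], [-0.6, 0.2, 35.9, np.float64(0.001)], [-0.5, 0.3, 35.8, np.float64(0.001)]]
```

```bash
python3 -m pendant '[[[0,0,36,0,-0.1],[0,0,36,0,-0.1],[0,0,26,0,-0.1],[0,0,10,0,-0.1],[0,0,0,0,-0.1]]]'
python3 - <<'E'
from plan import *
s=read_state();d=get_image("wrist");cv2.imwrite("pics/g2.png",d["image"][:,:,::-1])
print(s["position"])
d=get_image("side");crop(d["image"],160,160,300,280,5,"pics/s8.png")
E
```

```text
t: 16.53
position: [0.4834, 0.1784, 0.2491]
eef_rot: [[-0.156, 0.988, -0.005], [0.988, 0.156, -0.001], [-0.0, -0.005, -1.0]]
ft_force: [-0.9, 0.1, 0.9]
opening: 0.0481
[0.48339982 0.17842586 0.24914907]
```

View pics/g2.png

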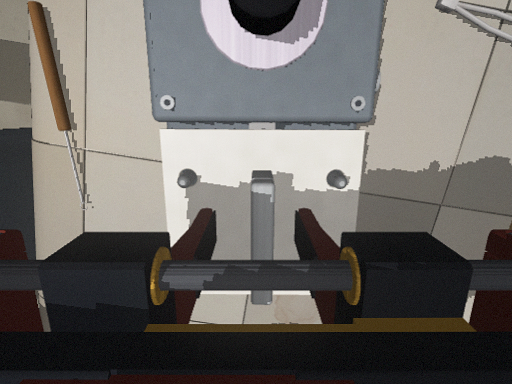

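View pics/s8.png

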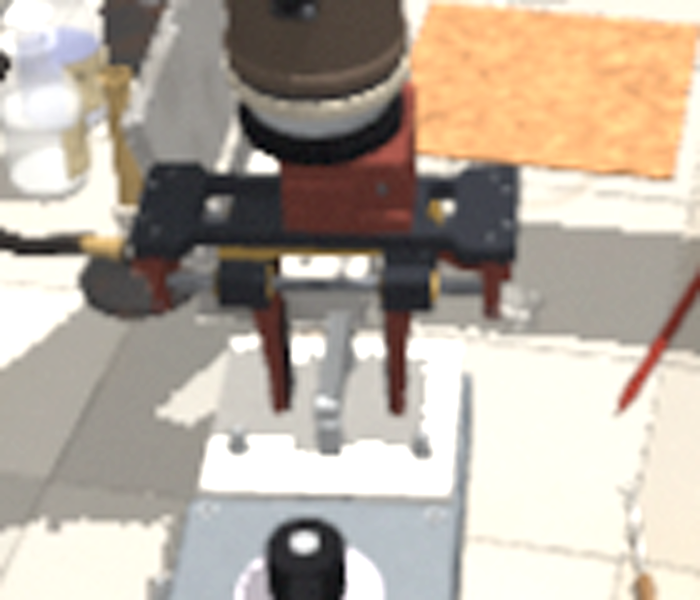

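```bash
python3 -m pendant '[[[0,3,0,0,-0.1],[0,0,0,0,0.3],[0,0,0,0,0.6],[0,0,0,0,1],[0,0,0,0,1],[0,0,0,0,1],[0,0,0,0,1],[0,0,0,0,1]]]' 45
```

```text
t: 17.3
position: [0.4873, 0.1777, 0.2517]
eef_rot: [[-0.153, 0.988, -0.0], [0.988, 0.153, -0.0], [-0.0, -0.0, -1.0]]
ft_force: [-1.8, -0.1, 3.6]
opening: 0.0117
```

Gripped: the opening is 11.7 mm on the 12 mm bar. Next, a gentle lift test.

```bash
python3 -m pendant '[[[0,0,-1.5,0,1],[0,0,-1.5,0,1],[0,0,0,0,1],[0,0,0,0,1]]]'; python3 -m pendant '[[[0,0,-1.5,0,1],[0,0,-1,0,1],[0,0,0,0,1],[0,0,0,0,1]]]'
```

```text
t: 17.63
position: [0.4875, 0.1778, 0.2545]
eef_rot: [[-0.153, 0.988, -0.0], [0.988, 0.153, -0.0], [-0.0, -0.0, -1.0]]
ft_force: [0.8, 0.1, -3.3]
opening: 0.012
t: 17.97
position: [0.4876, 0.1779, 0.2572]
eef_rot: [[-0.153, 0.988, 0.0], [0.988, 0.153, 0.0], [0.0, 0.0, -1.0]]
ft_force: [0.0, 0.1, -3.7]
opening: 0.0115
```

```bash
python3 -m pendant '[[[0,0,-3,0,1],[0,0,-3,0,1],[0,0,-3,0,1],[0,0,-3,0,1]]]'
python3 - <<'E'
from plan import *
d=get_image("side");crop(d["image"],160,160,300,280,5,"pics/s9.png")
E
```

```text
t: 18.3
position: [0.4876, 0.1779, 0.2696]
eef_rot: [[-0.153, 0.988, 0.0], [0.988, 0.153, 0.0], [0.0, 0.0, -1.0]]
ft_force: [0.9, 0.2, -3.5]
opening: 0.0117
```

View pics/s9.png

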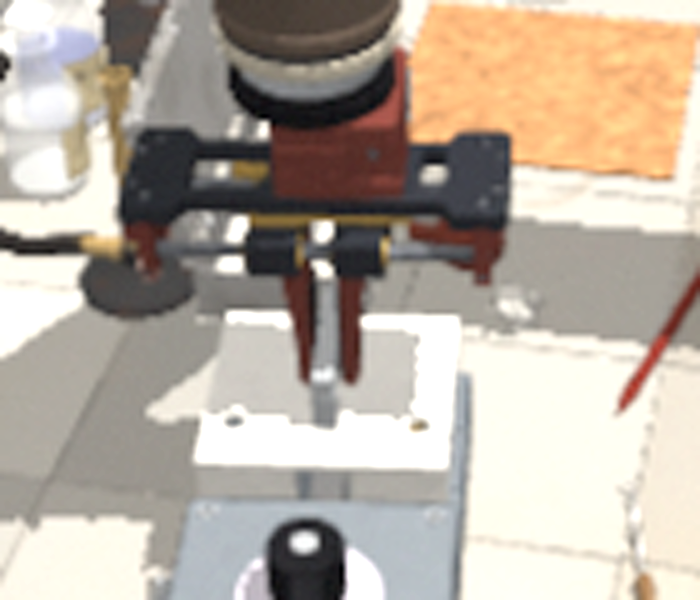

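```bash
python3 -m pendant '[[[0,0,-8,0,1],[0,0,-12,0,1],[0,0,-16,0,1],[0,0,-18,0,1],[0,0,-18,0,1],[0,0,-18,0,1],[0,0,-14,0,1],[0,0,-8,0,1],[0,0,0,0,1]]]'
python3 - <<'E'
from plan import *
s=read_state();print(np.round(s["qpos"],2))
plan([(.446,-.217,.38,np.pi/2)],vmax=27)
d=get_image("side");crop(d["image"],160,140,300,260,5,"pics/s10.png")
E
```

```text
t: 19.1
position: [0.4878, 0.1782, 0.3836]
eef_rot: [[-0.153, 0.988, 0.004], [0.988, 0.153, 0.001], [0.001, 0.004, -1.0]]
ft_force: [0.7, 0.7, -3.7]
opening: 0.0116
[-0.01  0.3  -0.52  1.85  0.17  1.03 -0.45]
(0.446, -0.217, 0.38, 1.5707963267948966) 15 rows
[[-25.6, -6.8, 0.2, np.float64(0.01)], [-25.7, -6.5, 0.3, np.float64(0.011)], [-25.7, -6.3, 0.2, np.float64(0.01)], [-25.8, -6.0, 0.3, np.float64(0.01)], [-25.9, -5.7, 0.2, np.float64(0.01)], [-25.9, -5.5, 0.2, np.float64(0.011)], [-26.0, -5.2, 0.3, np.float64(0.01)], [-26.0, -4.9, 0.2, np.float64(0.01)], [-26.1, -4.7, 0.3, np.float64(0.01)], [-26.1, -4.4, 0.2, np.float64(0.011)], [-26.2, -4.2, 0.3, np.float64(0.01)], [-26.2, -3.8, 0.2, np.float64(0.01)], [-26.3, -3.6, 0.2, np.float64(0.01)], [-26.2, -3.4, 0.3, np.float64(0.011)], [-26.4, -3.0, 0.2, np.float64(0.01)]]
```

View pics/s10.png

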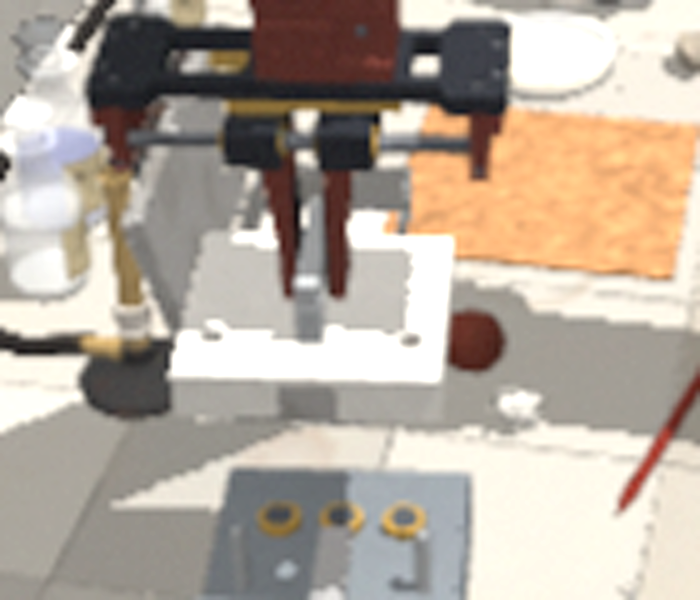

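```bash
python3 -m pendant '[[[-8,-12,0,0.01,1],[-18,-16,0,0.01,1],[-25,-16,0,0.01,1],[-26,-10,0,0.01,1],[-27,-4,0,0.01,1],[-27,-3,0,0.01,1],[-27,-3,0,0.01,1],[-27,-3,0,0.01,1],[-27,-3,0,0.01,1],[-27,-3,0,0.01,1],[-27,-2,0,0.01,1],[-27,-2,0,0.01,1]]]'
python3 - <<'E'
from plan import *
plan([(.446,-.217,.32,np.pi/2)],vmax=22)
E
```

```text
t: 20.15
position: [0.4379, -0.1244, 0.3803]
eef_rot: [[-0.034, 0.999, -0.002], [0.999, 0.034, 0.0], [0.0, -0.002, -1.0]]
ft_force: [1.0, 0.2, -4.0]
opening: 0.0118
(0.446, -0.217, 0.32, 1.5707963267948966) 6 rows
[[-15.5, 0.8, 10.0, np.float64(0.006)], [-15.4, 0.9, 10.1, np.float64(0.005)], [-15.5, 1.0, 10.0, np.float64(0.006)], [-15.5, 1.1, 10.1, np.float64(0.005)], [-15.4, 1.2, 10.0, np.float64(0.006)], [-15.4, 1.3, 10.1, np.float64(0.006)]]
```

```bash
python3 -m pendant '[[[-20,1,8,0.006,1],[-18,1,10,0.006,1],[-16,1,11,0.006,1],[-14,1,11,0.006,1],[-12,1,10,0.005,1],[-8,1,8,0.005,1],[-4,1,2,0,1],[0,0,0,0,1],[0,0,0,0,1]]]'
python3 - <<'E'
from plan import *
s=read_state();print(s["position"])
d=get_image("top");crop(d["image"],225,150,385,240,5,"pics/t11.png")
d=get_image("side");crop(d["image"],190,90,350,210,5,"pics/s11.png")
d=get_image("wrist");cv2.imwrite("pics/w11.png",d["image"][:,:,::-1])
E
```

```text
t: 20.9
position: [0.4478, -0.2145, 0.3211]
eef_rot: [[-0.001, 1.0, -0.0], [1.0, 0.001, 0.001], [0.001, -0.0, -1.0]]
ft_force: [-0.4, 0.3, -3.9]
opening: 0.0115
[ 0.4477521  -0.21449281  0.32114054]
```

View pics/s11.png

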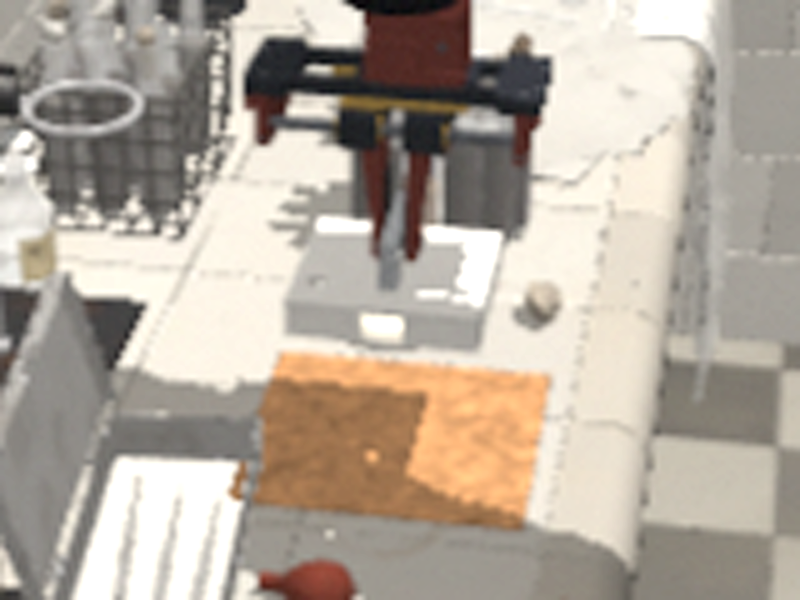

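View pics/w11.png

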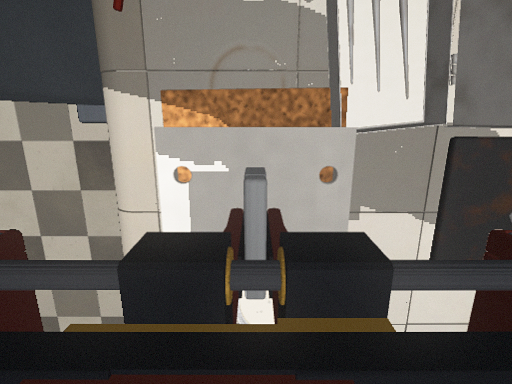

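Run:
```python
from plan import *
s=read_state();d=get_image("wrist")
print(back(d,[[162,90],[347,88],[162,125]],.004,s).round(4))
# cover near edge corners, plate top z = tcp-0.163-0.006-... 
zt=s["position"][2]-.163-.021-.006+.0
print(zt,back(d,[[155,127],[355,127],[182,175],[328,174]],zt,s).round(4))
plan([(.446,-.217,.240,np.pi/2)],vmax=20)
```

```text
[[ 0.3527 -0.1226  0.004 ]
 [ 0.5398 -0.1204  0.004 ]
 [ 0.35   -0.1573  0.004 ]]
0.13171671061722418 [[ 0.3869 -0.1534  0.1317]
 [ 0.5067 -0.1533  0.1317]
 [ 0.4012 -0.1828  0.1317]
 [ 0.4923 -0.1821  0.1317]]
(0.446, -0.217, 0.24, 1.5707963267948966) 5 rows
[[-0.5, -0.3, 16.3, np.float64(0.0)], [-0.6, -0.4, 16.4, np.float64(0.0)], [-0.5, -0.3, 16.3, np.float64(0.001)], [-0.5, -0.4, 16.4, np.float64(-0.0)], [-0.5, -0.3, 16.3, np.float64(0.0)]]
```

```bash
python3 -m pendant '[[[-1,-0.5,12,0,1],[-1,-0.5,18,0,1],[-1,0,20,0,1],[0,0,18,0,1],[0,0,12,0,1],[0,0,7,0,1],[0,0,3,0,1],[0,0,0,0,1],[0,0,0,0,1]]]'
python3 - <<'E'
from plan import *
s=read_state();print(s["position"])
d=get_image("side");crop(d["image"],190,90,350,210,5,"pics/s12.png")
E
```

```text
t: 21.85
position: [0.4469, -0.218, 0.2318]
eef_rot: [[-0.0, 1.0, 0.001], [1.0, 0.0, -0.0], [-0.0, 0.001, -1.0]]
ft_force: [-0.4, 0.4, -3.0]
opening: 0.0118
[ 0.44686014 -0.21797728  0.23182372]
```

View pics/s12.png

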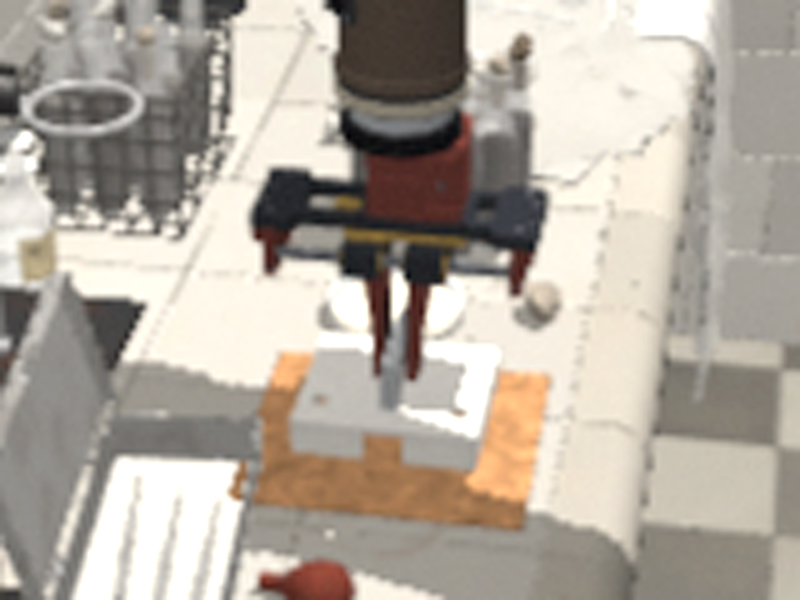

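```bash
python3 -m pendant '[[[0,0,3,0,1],[0,0,3,0,1],[0,0,2,0,1],[0,0,1,0,1],[0,0,0,0,1]]]'|egrep "pos|force"; python3 -m pendant '[[[0,0,1,0,1],[0,0,1,0,1],[0,0,0,0,1]]]'|egrep "pos|force"; python3 -m pendant '[[[0,0,1,0,1],[0,0,0,0,1]]]'|egrep "pos|force"
```

```text
position: [0.4464, -0.218, 0.2219]
ft_force: [0.7, -0.6, -3.2]
position: [0.4465, -0.218, 0.22]
ft_force: [0.5, -0.7, -2.8]
position: [0.4465, -0.218, 0.2197]
ft_force: [-2.1, 0.8, 4.8]
```

Contact: the force has turned to +4.8 N at the expected height of 0.2197. Now I'll release.

```bash
python3 -m pendant '[[[0,0,0,0,0.7],[0,0,0,0,0.6],[0,0,0,0,0.4],[0,0,0,0,0.2],[0,0,0,0,0],[0,0,0,0,-0.1],[0,0,0,0,-0.1]]]'
python3 -m pendant '[[[0,0,-5,0,-0.1],[0,0,-12,0,-0.1],[0,0,-20,0,-0.1],[0,0,-30,0,-0.1],[0,0,-35,0,-0.1],[0,0,-30,0,-0.1],[0,0,-15,0,-0.1],[0,0,0,0,-0.1]]]'
python3 - <<'E'
from plan import *
s=read_state();d=get_image("wrist");cv2.imwrite("pics/w13.png",d["image"][:,:,::-1])
print(s["position"],s["qpos"])
d=get_image("side");crop(d["image"],160,90,320,210,5,"pics/s13.png");crop(d["image"],160,200,300,320,5,"pics/s14.png")
E
```

```text
t: 23.32
position: [0.4465, -0.218, 0.2191]
eef_rot: [[0.0, 1.0, 0.0], [1.0, -0.0, -0.0], [-0.0, 0.0, -1.0]]
ft_force: [0.5, -0.2, 0.1]
opening: 0.0466
t: 23.98
position: [0.4473, -0.2183, 0.3703]
eef_rot: [[0.0, 1.0, 0.006], [1.0, -0.0, -0.003], [-0.003, 0.006, -1.0]]
ft_force: [0.3, 0.7, -0.8]
opening: 0.0485
[ 0.44731902 -0.21825626  0.37031377] [ 0.57047756  0.24351743 -0.25158806  1.93004152  0.07378868  0.96987518
  0.28447568]
```

View pics/s13.png

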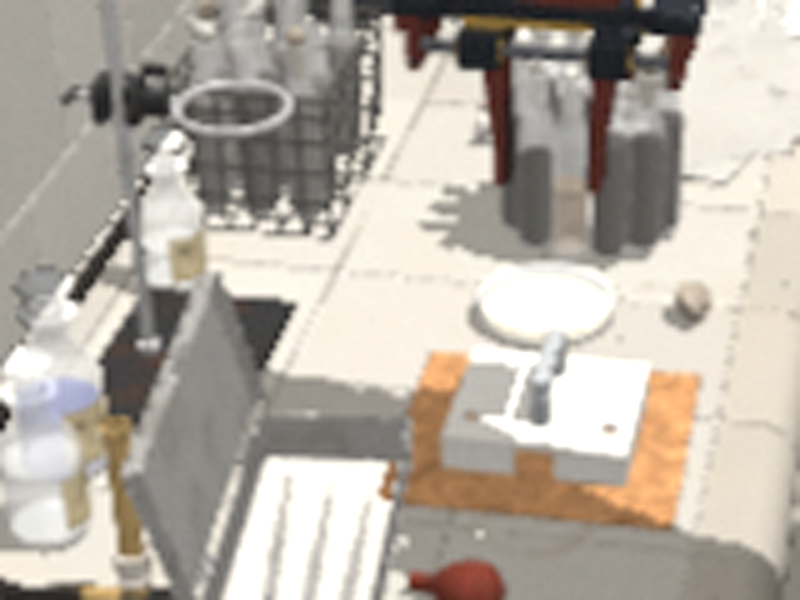

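View pics/s14.png

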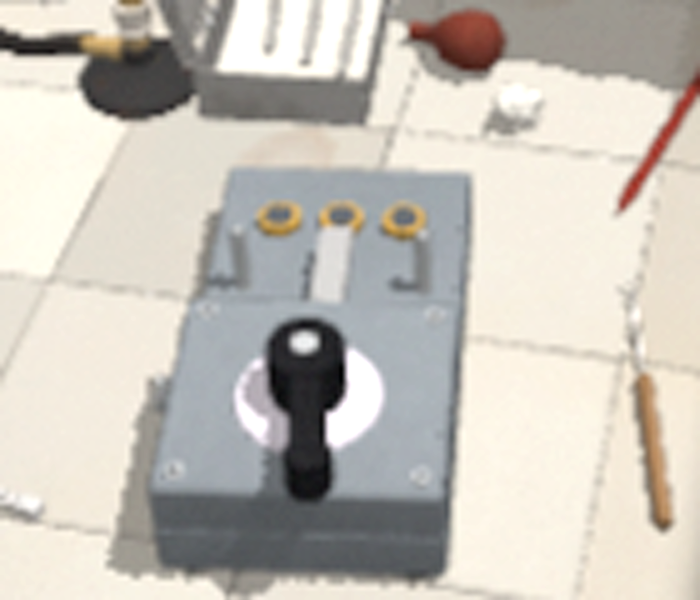

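View pics/w13.png

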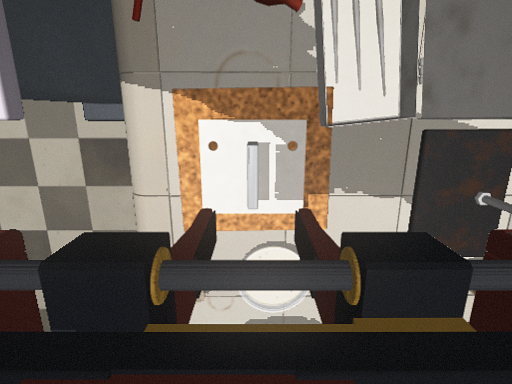

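Run:
```python
from plan import *
s=read_state();d=get_image("wrist")
c=back(d,[[199,120],[306,120],[306,213],[200,213]],.030,s);print(c.round(3).tolist(),c.mean(0).round(4))
m=back(d,[[173,89],[333,88],[183,231],[328,231]],.004,s);print(m.round(3).tolist())
print(s["ft_force"],s["t"])
```

```text
[[0.384, -0.156, 0.03], [0.502, -0.156, 0.03], [0.507, -0.265, 0.03], [0.38, -0.265, 0.03]] [ 0.4431 -0.2107  0.03  ]
[[0.35, -0.122, 0.004], [0.536, -0.121, 0.004], [0.351, -0.3, 0.004], [0.542, -0.3, 0.004]]
[ 0.47040998 -0.13304115 -1.72812173] 24.0833
```

The cover is centred at (0.443–0.447, −0.211) and the mat at (0.445, −0.211), and everything else is in place. Handing in.

```bash
python3 -c "
from plant import close_job
print(close_job())"
```

```text
the job is handed in; nothing more can be done
None
```

The cover is off the chamber and sitting flat and right way up on the cork mat. It was handed in at about 24 s, with the gripper about 150 mm above it and touching nothing.

- **Lever:** I pushed it clockwise from about 0.25 rad. I did not see a clear 0.3 rad jump, only a small slip ahead to about 1.36 rad, where it rested. I then pushed too far: the resistance rose to 15 N at about 1.62 rad, and the lever sprang back to about 1.56.
- **Lever correction:** I took the notch middle to be about 1.46 rad and nudged the lever back counter-clockwise to there, so the final approach was not purely clockwise. It stayed at 1.45–1.46 in the side, top and wrist views, and the last side picture looks the same.
- **Cover release:** the cover lifted past the 2 mm locked limit with only its weight on the wrist (about 3.7 N), so the bolt was free.
- **Placing:** the cover was lowered until contact (about 5 N) at the expected height, then released. The last wrist picture puts its centre within about 3 mm of the mat's.
- **Bystanders:** the wads, bulb and dish look unmoved in the last pictures. I did not measure their positions.
- **Force readings:** these were noisy while pushing the lever, so I judged its angle mainly from the images.

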